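Unstack the freezer delivery

TASK

Take the stack of sample containers apart from the top down, one container at a time, and carry each straight to its own place: the narrow slide case onto the white tile, the round tub onto the pan of the balance, the short carton onto the metal cold plate, and last the long box onto the black mat. Set each one down (do not drop it) right way up in the middle of its place, the slide case, carton and long box lined up lengthwise with theirs, and leave them there; tub and carton may go in either order. Leave the amber bottle standing where it is.

Things in the scene. Friction and masses are not known exactly. Their poses are not given: they have to be found in the camera images.
- slide_case: Narrow closed slide case, grey plastic with a steel clasp, 32 mm wide (its x), 110 mm long (its y), 30 mm high; origin at the centre of its underside, z up. Loose, about 0.12 kg. At the start it is the top of the stack: it lies lengthwise across both the carton and the tub.
- carton: Short rectangular closed carton, brown cardboard with a white paper band, 50 mm wide (x), 70 mm long (y), 45 mm high; origin at the centre of its underside, z up. Loose, about 0.18 kg. At the start it stands on one end of the long box, its length along the long box.
- tub: Round closed tub, white plastic with two thin grey rings, 54 mm in diameter, 45 mm high, straight-sided; origin at the centre of its underside, z up. Loose, about 0.15 kg. At the start it stands on the other end of the long box, beside the carton, centres about 92 mm apart.
- long_box: Long flat closed sample box, white card with a thin grey line around it, 60 mm wide (x), 200 mm long (y), 40 mm high; origin at the centre of its underside, z up. Loose, about 0.32 kg. At the start it lies on the bench as the bottom of the stack and carries carton, tub and slide case.
- tile: White ceramic tile, 70 mm (x) by 150 mm (y), 8 mm thick, fixed on the bench; origin at the centre of its underside, its top 8 mm above. Place for the slide case.
- cold_plate: Oblong cold plate: bare steel slab on a black base, a small dark screw at each corner, 90 mm (x) by 120 mm (y), 25 mm high, fixed; origin at the centre of its underside, its flat top 25 mm above. Place for the carton.
- balance: Compact white laboratory balance, fixed and rigid; housing 40 mm high, reaching from 90 mm in front of (-x) to 50 mm behind the pan's axis and 65 mm to either side; dark display at its -x end. The round steel pan, 86 mm in diameter, has its top 52 mm above the bench. Origin at bench level under the centre of the pan. Place for the tub.
- mat: Black rubber mat, 90 mm (x) by 230 mm (y), 4 mm thick, fixed on the bench; origin at the centre of its underside, its top 4 mm above. Place for the long box.
- bottle: Amber reagent bottle with white cap, a bystander, 54 mm in diameter, 120 mm high, loose, near the far middle of the work area; origin at the centre of its underside. To be left standing where it is.
Things that resemble listed ones, but are neither listed nor needed, are in the scene too. Several things have the shape of the balance; the one meant has the colours described above.

How it is judged (in metres and radians):
On the way, in this order (a step that is already met when the one before it is completed fails the run):
1. the slide case has been set down on the tile (horizontal distance between slide_case and tile below 0.015 m and z of slide_case in the frame of tile between 0.003 and 0.013 m and angle between slide_case's own z axis and vertical below 0.1 rad and angle between the y axis of slide_case and the y axis of tile, either way round below 0.22 rad and contact force between the fingers and slide_case below 0.1 N and linear speed of slide_case below 0.02 m/s), for 0.2 s.
2. the carton is on the cold plate and the tub on the balance pan (horizontal distance between carton and cold_plate below 0.015 m and z of carton in the frame of cold_plate between 0.02 and 0.03 m and angle between each of carton, tub's own z axis and vertical below 0.1 rad and angle between the y axis of carton and the y axis of cold_plate, either way round below 0.25 rad and horizontal distance between tub and balance below 0.013 m and z of tub in the frame of balance between 0.047 and 0.057 m and contact force between the fingers and carton below 0.1 N and linear speed of each of carton, tub below 0.02 m/s and contact force between the fingers and tub below 0.1 N), for 0.2 s.
3. the long box has been set down on the mat (horizontal distance between long_box and mat below 0.015 m and z of long_box in the frame of mat between -0.001 and 0.009 m and angle between long_box's own z axis and vertical below 0.1 rad and angle between the y axis of long_box and the y axis of mat, either way round below 0.15 rad and contact force between the fingers and long_box below 0.1 N and linear speed of long_box below 0.02 m/s), for 0.2 s.
At the end, for the whole second after the job is handed in: All four upright on their own places, released, at rest: within 15 mm of the centre (tub 13 mm); in line lengthwise, either way round, within 0.22 rad (slide case), 0.25 rad (carton), 0.15 rad (long box) (all of step 1 and all of step 2 and all of step 3); the robot touches nothing.
It fails at once if the amber bottle is tipped or shifted by more than 40 mm (distance of bottle from where it was at the start of the episode above 0.04 m or angle between bottle's own z axis and vertical above 0.4 rad).
It fails at once if a container is dropped or thrown (moves faster than 0.7 m/s, as after a fall of 25 mm, while the fingers do not touch it) ((linear speed of slide_case above 0.7 m/s and contact force between the fingers and slide_case below 0.01 N) or (linear speed of carton above 0.7 m/s and contact force between the fingers and carton below 0.01 N) or (linear speed of tub above 0.7 m/s and contact force between the fingers and tub below 0.01 N) or (linear speed of long_box above 0.7 m/s and contact force between the fingers and long_box below 0.01 N)).
It also fails if it takes over 128 s, if anything falls off the work surface, if the arm or the gripper's body presses on something with over 40 N, if the wrist force passes 120 N, or if a joint passes its speed limit or range.

ROBOT

A 6-joint arm with a two-finger parallel gripper is mounted at the origin on the work surface. World frame = base frame: x ahead of the robot, y to its left, z up, the work surface at z = 0. Lengths are in m, angles in degrees, forces in N, time in s.
With the tool pointing down it reaches from about 0.4 to 0.825 m from the base axis. Payload 7 kg.
Tool frame: the origin (TCP) lies between the finger pads; the fingertips stand 19 mm ahead of it and the grasp point (between the pads) is the TCP; x points along the fingers, y is the direction in which the jaws open and shut, and the axes are right-handed (so a half turn about x gives the same grasp; the last joint's range is limited). The gripper opens to 88 mm and grips with 3 to 60 N. Pads are 19 mm wide; open, the fingers measure 130 mm over their backs; the gripper's body (78 mm by 193 mm) begins 47 mm behind the grasp point.
Start: joints at [81.652, 20.546, 0.682, 0, -70.136, -16.507], TCP at [0.284, 0.612, 0.246] pointing down, gripper open.
Joint ranges: [-176.03, 176.03], [-82.01, 121.73], [-58.28, 71.71], [-173.87, 95.51], [-174.79, -0.11], [-173.66, 173.66]. Speed limits (degrees/s): [136.94, 136.94, 172.46, 180, 180, 180].

INTERFACE

Orientations are given as [roll, pitch, yaw] about the fixed x, y, z axes, in that order (R = Rz(yaw) Ry(pitch) Rx(roll)).
In Python, from plant import * gives the robot as it stands.
- The arm moves only by the tool step_arm, never from a script. Its argument "steps" is a list of rows, each a list of 2 entries, a list of its own where there are three numbers: the shift along the tool's x, y, z in units of 0.02 m (1.0 is 0.02 m), then the turn about the tool's x in units of 6 degrees (1.0 is 6 degrees). A call has 1 to 20 rows; each row shifts and turns the commanded pose from where the row before left it, along the tool's axes as they then stand; what a row does not reach is not made up. A row lasts 1/12 s, in which the tool goes at most 41.7 mm and 7.16 degrees, less where a joint would pass 70% of its speed; a pose out of reach is approached as far as the arm can. A call with a number of a shift or a turn outside -1 to 1 is refused whole. A call with a gripper value outside its range is refused whole. "fingers" is the closure, from 0 (fully open) to 1 (shut), set as the call begins (left out, the last holds). The fingers move at their own pace and stop on an object; "grip_force" is the grip in N (left out, the last holds). Time passes only in rows, so rows that do not move let the fingers close. It gives the time, the measured TCP pose, the force and the opening at its end, in the units of the state.
- get_state(): the state, without advancing time (a new reading comes with each control period).
- capture(name): name is "side" or "top" or "wrist"; returns the picture (384x512x3 uint8, blue, green, red); there is no depth.
- camera_model(name): a dict with "intrinsics" (3x3 intrinsics, pixels), "rvec" (rotation vector, rad) and "tvec" (3), from world to camera coordinates, as OpenCV has them. Camera axes: x right, y down, z forward; pixel columns grow to the right and rows downward; lengths in m; the calibration is good to about 2 mm. A picture is of the moment at which its call begins: read the wrist's pose just before it. camera_model takes no time and is no camera call; for the wrist camera it gives the pose at the moment of the call.
- close_job(): hands the job in, once; it reports no verdict.
The state is a dict: "time_s": time; "joints": joint angles; "qd": joint speeds; "joint_torque": joint torques, N m; "tcp_pos": TCP position; "eef_rot": TCP orientation; "contact_force": force on the tool from outside, world axes, zero at the start; "moment": the same for the moment, N m; "gripper_width": finger opening in m.
Only numpy, scipy, OpenCV 4.12 (cv2) and the standard library are available. Lean on these libraries where they do the work, as an engineer would, in place of code of your own. Each camera call takes 0.05 s, during which the arm holds its last target.

## Working session

There is one attempt and no reset: what is moved stays moved. The work goes in short steps, Python scripts to look and compute and a tool call to move; the robot and the scene stay as the last step left them, time stands still between calls to the robot, and variables do not carry over. Pictures are saved under pics/ and viewed, and the job is handed in when it is done.

Besides the shell and the picture viewer there is one more tool, called after "Call:" in YAML: its name, and indented under it one key for each argument. step_arm: Moves the arm, as the interface text tells. Its arguments: {"type":"object","properties":{"steps":{"type":"array","items":{"type":"array"}},"fingers":{"type":"number"},"grip_force":{"type":"number"}},"required":["steps"]}

```bash
ls; mkdir -p pics; python3 - <<'E'
from plant import *
import cv2
print(get_state())
for n in ("top","side","wrist"):
    m=camera_model(n); print(n,m)
    cv2.imwrite(f"pics/{n}0.png",cv2.resize(capture(n),(800,600),interpolation=cv2.INTER_CUBIC))
E
```

```text
pics
{'time_s': 0.0, 'joints': array([ 8.16546112e+01,  2.05900793e+01,  6.33946856e-01, -2.00084225e-02,
       -7.01348530e+01, -1.65067321e+01]), 'qd': array([-0.0549809 , -0.14038189, -0.01933735, -0.03830064,  0.05323319,
       -0.04590337]), 'joint_torque': array([-3.95219777e-04, -5.82717597e+01,  2.93045783e+01,  6.99737549e+00,
        6.94096714e-03, -1.48094314e-04]), 'tcp_pos': array([0.28352027, 0.61207119, 0.24463962]), 'eef_rot': array([  94.8281213 ,   89.90708997, -110.03081357]), 'contact_force': array([ 0.0199073 , -1.07497068, -0.16933268]), 'moment': array([ 0.03600825, -0.02969134,  0.00643677]), 'gripper_width': 0.08774850937454935}
top {'intrinsics': array([[350.5799415 ,   0.        , 256.95363737],
       [  0.        , 350.5799415 , 187.98195614],
       [  0.        ,   0.        ,   1.        ]]), 'rvec': array([ 2.15742524, -2.20100681,  0.12446986]), 'tvec': array([0.00464558, 0.5083036 , 1.00405508])}
side {'intrinsics': array([[466.04495646,   0.        , 255.05153434],
       [  0.        , 466.04495646, 194.9472395 ],
       [  0.        ,   0.        ,   1.        ]]), 'rvec': array([ 2.30881518, -0.44007773,  0.17469223]), 'tvec': array([-0.47191892,  0.20237103,  1.28745597])}
wrist {'intrinsics': array([[346.20408062,   0.        , 259.08109338],
       [  0.        , 346.20408062, 190.53929863],
       [  0.        ,   0.        ,   1.        ]]), 'rvec': array([-1.59611118,  2.49626641,  0.36244949]), 'tvec': array([ 0.67477256, -0.03324188,  0.39139986])}
```

View pics/top0.png

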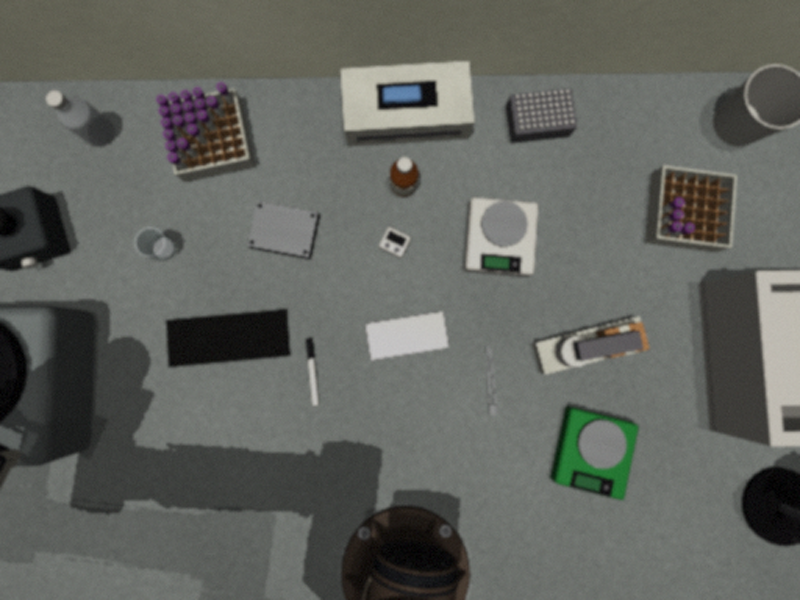

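View pics/side0.png

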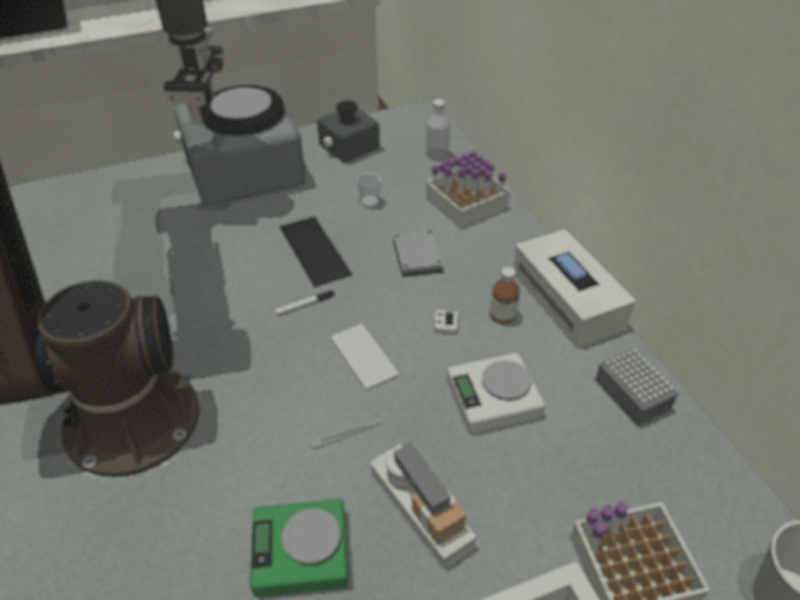

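View pics/wrist0.png

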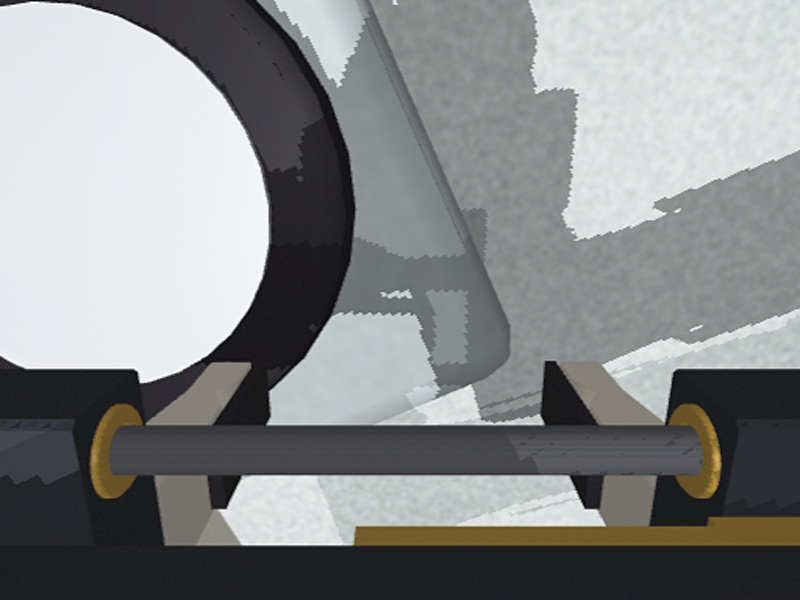

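```bash
cat > h.py <<'E'
import numpy as np,cv2
from scipy.spatial.transform import Rotation as R
def ray(m,uv):
    K=m["intrinsics"];Rm=cv2.Rodrigues(m["rvec"])[0];t=np.ravel(m["tvec"])
    d=Rm.T@np.linalg.solve(K,[uv[0],uv[1],1.]);return -Rm.T@t,d
def p2w(m,uv,z):
    c,d=ray(m,uv);return c+d*(z-c[2])/d[2]
def w2p(m,P):
    return cv2.projectPoints(np.atleast_2d(np.array(P,float)),m["rvec"],np.ravel(m["tvec"]),m["intrinsics"],None)[0][:,0]
def outline(m,x,y,yaw,w,l,z):  # yaw deg of y axis relative to world y
    c,s=np.cos(np.radians(yaw)),np.sin(np.radians(yaw))
    return [[x+c*a-s*b,y+s*a+c*b,z] for a,b in((-w/2,-l/2),(w/2,-l/2),(w/2,l/2),(-w/2,l/2))]
def crop(img,x0,y0,w,h,k):
    return cv2.resize(img[y0:y0+h,x0:x0+w],None,fx=k,fy=k,interpolation=cv2.INTER_CUBIC)
E
python3 - <<'E'
from plant import *
from h import *
im=capture("top"); cv2.imwrite("top.png",im); cv2.imwrite("side.png",capture("side"))
a=np.hstack([crop(im,335,195,90,62,4),crop(im,100,195,90,62,4)])
b=np.hstack([crop(im,225,195,70,62,4),crop(im,150,120,60,62,4),crop(im,290,120,65,62,4)])
b=b[:,:720];b=np.pad(b,((0,0),(0,720-b.shape[1]),(0,0)))
cv2.imwrite("pics/crops.png",np.vstack([a,b]))
m=camera_model("top");c,_=ray(m,(0,0));print(c)
# segmentation of bright/dark patches
g=cv2.cvtColor(im,cv2.COLOR_BGR2GRAY)
def seg(mask,box):
    x0,y0,x1,y1=box;mm=np.zeros_like(g);mm[y0:y1,x0:x1]=mask[y0:y1,x0:x1]*1
    n,l,s,ce=cv2.connectedComponentsWithStats(mm);i=1+np.argmax(s[1:,4])
    pts=np.argwhere(l==i)[:,::-1].astype(np.float32)
    return cv2.minAreaRect(pts),ce[i],s[i]
for nm,mask,box,z in(("mat",g<45,(95,190,195,240),.004),("tile",g>150,(225,195,300,235),.008)):
    r,ce,s=seg(mask,box);bp=cv2.boxPoints(r)
    W=np.array([p2w(m,p,z) for p in bp]);print(nm,r,s,p2w(m,ce,z),np.linalg.norm(W-np.roll(W,1,0),axis=1));
    e=W-np.roll(W,1,0);k=np.argmax(np.linalg.norm(e,axis=1));print("yaw",np.degrees(np.arctan2(-e[k,0],e[k,1])))
E
```

```text
[0.40840684 0.01265052 1.04860124]
mat ((145.52676391601562, 215.78982543945312), (29.275537490844727, 77.71574401855469), 84.72611236572266) [ 107  198   78   36 2246] [0.43405874 0.32512137 0.004     ] [0.08637314 0.22891723 0.08678837 0.22712555]
yaw -175.8154858625282
tile ((260.0659484863281, 214.4087371826172), (23.757478713989258, 50.69960403442383), 80.83765411376953) [ 234  199   53   31 1203] [ 0.43118557 -0.01337406  0.008     ] [0.07000975 0.15067449 0.07032415 0.14972314]
yaw -171.974550590202
```

View pics/crops.png

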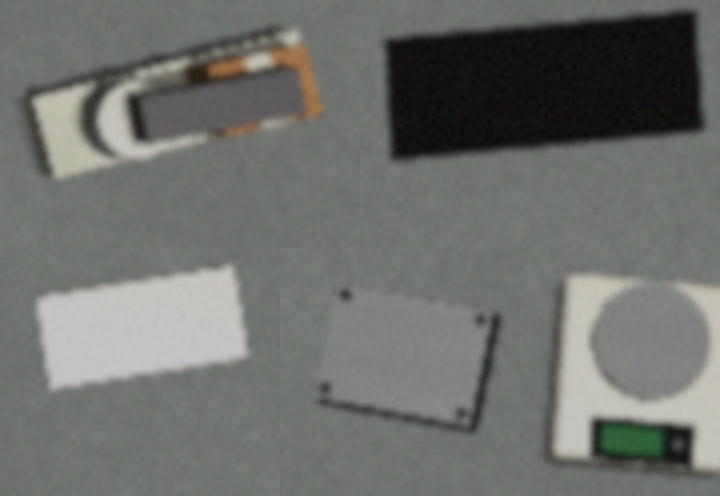

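```bash
python3 - <<'E'
from plant import *
from h import *
m=camera_model("top");ms=camera_model("side")
im=cv2.imread("top.png")
S=[(166.25,131.75),(200,138),(195.5,161.25),(161.25,155)]
W=np.array([p2w(m,s,.025) for s in S]);print(W,W.mean(0))
e=(W[0]+W[3]-W[1]-W[2]);print("cp yaw",np.degrees(np.arctan2(-e[0],e[1])))
print("pan",p2w(m,(322.5,143.25),.052))
print("case",[p2w(m,(335+a/4,195+b/4),.115) for a,b in((133,94),(297,66),(306,114),(143,142))])
print("box",[p2w(m,(335+a/4,195+b/4),.04) for a,b in((30,93),(298,28),(53,180))])
st=get_state();Rm=R.from_euler('xyz',st['eef_rot'],degrees=True).as_matrix();print(Rm)
E
```

```text
[[0.68113996 0.26024284 0.025     ]
 [0.66054079 0.16040988 0.025     ]
 [0.59092002 0.17398843 0.025     ]
 [0.61139086 0.2746206  0.025     ]] [0.63599791 0.21731544 0.025     ]
cp yaw -11.578174372747627
pan [ 0.63236376 -0.19791432  0.052     ]
case [array([ 0.41203144, -0.29899968,  0.115     ]), array([ 0.4284121 , -0.41025768,  0.115     ]), array([ 0.39636252, -0.41427618,  0.115     ]), array([ 0.38014165, -0.30402997,  0.115     ])]
box [array([ 0.41457278, -0.24960527,  0.04      ]), array([ 0.45747235, -0.44670419,  0.04      ]), array([ 0.35227066, -0.26335198,  0.04      ])]
[[-2.51487620e-04 -4.20347950e-01 -9.07362958e-01]
 [-7.54032583e-04 -9.07362649e-01  4.20348015e-01]
 [-9.99999684e-01  7.89893557e-04 -8.87655770e-05]]
```

Call:
step_arm:
  steps:
    - [[0,0,0],1]
    - [[0,0,0],1]
    - [[0,0,0],1]
    - [[0,0,0],1]
    - [[0,0,0],1]
    - [[0,0,0],1]
    - [[0,0,0],1]
    - [[0,0,0],1]
    - [[0,0,0],1]
    - [[0,0,0],0.47]
  fingers: 0
  grip_force: 25

```text
time_s: 1.08
tcp_pos: [0.2837, 0.6124, 0.2454]
eef_rot: [149.6, 90.0, -112.4]
contact_force: [0.5, -0.2, -0.5]
gripper_width: 0.0876
```

```bash
cat >> h.py <<'E'
def tool(st):
    M=R.from_euler('xyz',st['eef_rot'],degrees=True).as_matrix()
    return np.array(st['tcp_pos']),M,np.degrees(np.arctan2(M[1,1],M[0,1]))
def go(st,*wps,phi=None):
    p,M,ph=tool(st);print("t",round(st['time_s'],2),"tcp",p.round(4),"phi",round(ph,2),"tilt",M[:,0].round(4),"w",round(st['gripper_width'],4),"F",np.round(st['contact_force'],1))
    q=p
    for w in wps:
        u=M.T@(np.array(w)-q)/.02;q=np.array(w);print(w,"units xyz",u.round(2),"rows",int(np.ceil(abs(u).max())))
    if phi is not None: print("turn units",round(((ph-phi+180)%360-180)/6,3))
E
python3 - <<'E'
from plant import *
from h import *
go(get_state(),(.45,.45,.245),(.5,0,.245),(.404,-.357,.2),phi=-171.7)
E
```

```text
t 1.08 tcp [0.2837 0.6124 0.2454] phi -172.01 tilt [-1.e-04 -3.e-04 -1.e+00] w 0.0876 F [ 0.5 -0.2 -0.5]
(0.45, 0.45, 0.245) units xyz [ 0.02 -7.11 -9.2 ] rows 10
(0.5, 0, 0.245) units xyz [ 1.000e-02  6.500e-01 -2.263e+01] rows 23
(0.404, -0.357, 0.2) units xyz [  2.26   7.23 -17.01] rows 18
turn units -0.052
```

Call:
step_arm:
  steps:
    - [[0,-0.7,-0.9],0]
    - [[0,-0.7,-0.9],0]
    - [[0,-0.7,-0.9],0]
    - [[0,-0.7,-0.9],0]
    - [[0,-0.7,-0.9],0]
    - [[0,-0.7,-0.9],0]
    - [[0,-0.7,-0.9],0]
    - [[0,-0.7,-0.9],0]
    - [[0,-0.7,-0.9],0]
    - [[0,-0.7,-0.9],0]
    - [[0,0,-1],0]
    - [[0,0,-1],0]
    - [[0,0,-1],0]
    - [[0,0,-1],0]
    - [[0,0,-1],0]
    - [[0,0,-1],0]
    - [[0,0,-1],0]
    - [[0,0,-1],0]
    - [[0,0,-1],0]
    - [[0,0,-1],0]

```text
time_s: 2.75
tcp_pos: [0.4773, 0.2549, 0.2458]
eef_rot: [-52.7, 90.0, 45.6]
contact_force: [0.8, 0.2, 0.3]
gripper_width: 0.0878
```

Call:
step_arm:
  steps:
    - [[0,0,-1],0]
    - [[0,0,-1],0]
    - [[0,0,-1],0]
    - [[0,0,-1],0]
    - [[0,0,-1],0]
    - [[0,0,-1],0]
    - [[0,0,-1],0]
    - [[0,0,-1],0]
    - [[0,0,-1],0]
    - [[0,0,-1],0]
    - [[0,0.2,-1],0]
    - [[0,0.4,-1],0]
    - [[0.1,0.4,-1],0]
    - [[0.1,0.4,-1],0]
    - [[0.1,0.4,-1],0]
    - [[0.1,0.4,-1],0]
    - [[0.1,0.4,-1],0]
    - [[0.1,0.4,-1],0]
    - [[0.1,0.4,-1],0]
    - [[0.1,0.4,-1],0]

```text
time_s: 4.42
tcp_pos: [0.459, -0.1516, 0.2297]
eef_rot: [-95.9, 90.0, 2.5]
contact_force: [0.4, 0.1, 0.8]
gripper_width: 0.0877
```

```bash
python3 - <<'E'
from plant import *
from h import *
go(get_state(),(.404,-.357,.22),phi=-171.7)
E
```

```text
t 4.42 tcp [ 0.459  -0.1516  0.2297] phi -171.67 tilt [ 7.e-04  0.e+00 -1.e+00] w 0.0877 F [0.4 0.1 0.8]
(0.404, -0.357, 0.22) units xyz [ 0.49  4.21 -9.76] rows 10
turn units 0.005
```

Call:
step_arm:
  steps:
    - [[0,0.4,-1],0]
    - [[0,0.4,-1],0]
    - [[0,0.4,-1],0]
    - [[0,0.4,-1],0]
    - [[0,0.4,-1],0]
    - [[0,0.4,-1],0]
    - [[0,0.4,-1],0]
    - [[0,0.4,-1],0]
    - [[0,0.4,-1],0]
    - [[0,0.4,-0.5],0]
    - [[0,0,0],0]

```text
time_s: 5.33
tcp_pos: [0.4066, -0.3516, 0.2294]
eef_rot: [89.8, 90.0, -172.0]
contact_force: [0.7, -0.1, -0.2]
gripper_width: 0.0876
```

```bash
python3 - <<'E'
from plant import *
from h import *
st=get_state();m=camera_model("wrist");im=capture("wrist")
go(st,(.404,-.357,.22),phi=-171.7)
print("cam",ray(m,(256,192)),)
# overlay predicted
for (x,y,yaw,w,l,z,c) in((.4042,-.3569,8.3,.032,.110,.115,(0,0,255)),(.4049,-.355,12.3,.06,.2,.04,(0,255,0))):
    print(w2p(m,outline(m,x,y,yaw,w,l,z)).round(0).tolist())
cv2.imwrite("w1.png",im)
cv2.imwrite("pics/w1.png",cv2.resize(im,(800,600),interpolation=cv2.INTER_CUBIC))
cv2.imwrite("pics/s1.png",crop(capture("side"),200,250,130,110,6))
E
```

```text
t 5.33 tcp [ 0.4066 -0.3516  0.2294] phi -171.79 tilt [-5.e-04 -1.e-04 -1.e+00] w 0.0876 F [ 0.7 -0.1 -0.2]
(0.404, -0.357, 0.22) units xyz [ 0.47  0.17 -0.25] rows 1
turn units -0.016
cam (array([ 0.41927217, -0.42854317,  0.36839551]), array([-0.03200632,  0.28863335, -0.95695527]))
[[288.0, 113.0], [243.0, 113.0], [245.0, 253.0], [285.0, 253.0]]
[[289.0, 55.0], [222.0, 60.0], [241.0, 262.0], [298.0, 258.0]]
```

View pics/w1.png

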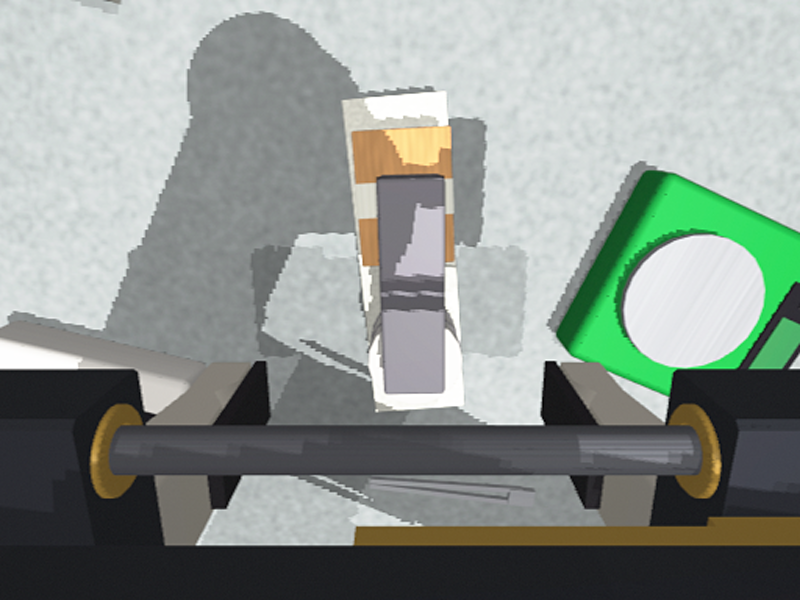

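View pics/s1.png

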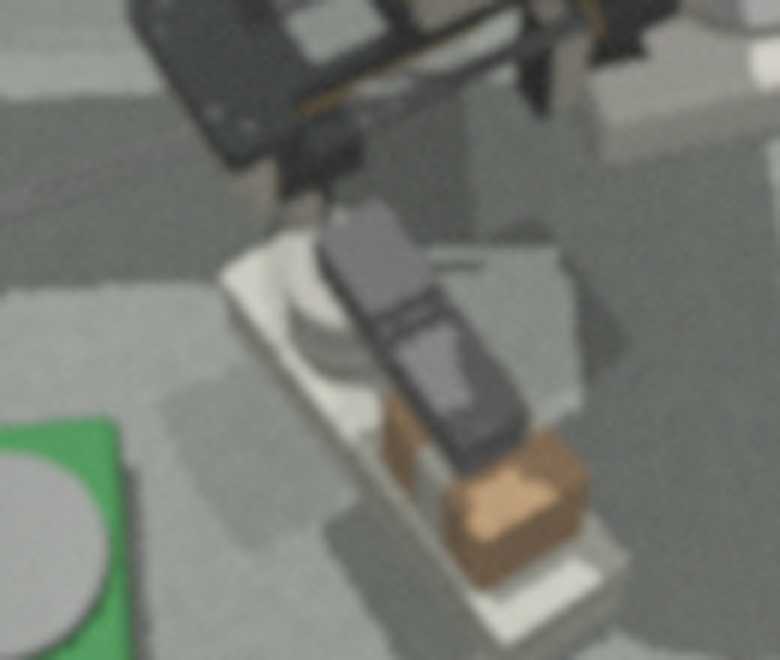

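```bash
python3 - <<'E'
from plant import *
from h import *
im=cv2.imread("w1.png");m=camera_model("wrist")
cv2.imwrite("pics/w1c.png",cv2.resize(im[100:270,215:305],None,fx=3.5,fy=3.5,interpolation=cv2.INTER_NEAREST))
E
```

```text
(no output)
```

View pics/w1c.png

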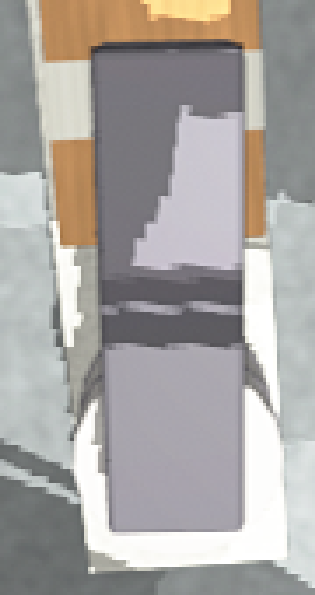

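```bash
python3 - <<'E'
from plant import *
from h import *
m=camera_model("wrist")
W=np.array([p2w(m,p,.115) for p in((241.6,113.7),(284.1,114.5),(284.4,251.4),(246.4,251.4))])
print(W.round(4),W.mean(0),np.linalg.norm(W-np.roll(W,1,0),axis=1))
e=W[2]+W[3]-W[0]-W[1];yaw=np.degrees(np.arctan2(-e[0],e[1]));print("yaw",yaw)
go(get_state(),(*W.mean(0)[:2],.13),(*W.mean(0)[:2],.107),phi=yaw-180)
E
```

```text
[[ 0.4303 -0.4071  0.115 ]
 [ 0.4    -0.411   0.115 ]
 [ 0.382  -0.3043  0.115 ]
 [ 0.4123 -0.2999  0.115 ]] [ 0.40614153 -0.35556405  0.115     ] [0.10874467 0.03047634 0.10816759 0.03064972]
yaw 9.564382169694772
t 5.43 tcp [ 0.4075 -0.3501  0.2295] phi -171.76 tilt [ 0.e+00  1.e-04 -1.e+00] w 0.0877 F [-0.2  0.1 -0.8]
(np.float64(0.4061415304577911), np.float64(-0.35556405041532335), 0.13) units xyz [ 4.98  0.1  -0.26] rows 5
(np.float64(0.4061415304577911), np.float64(-0.35556405041532335), 0.107) units xyz [ 1.15  0.   -0.  ] rows 2
turn units -0.221
```

Call:
step_arm:
  steps:
    - [[1,0.1,-0.25],-0.22]
    - [[1,0,0],0]
    - [[1,0,0],0]
    - [[1,0,0],0]
    - [[0.8,0,0],0]
    - [[0.6,0,0],0]
    - [[0.4,0,0],0]
    - [[0.2,0,0],0]
    - [[0,0,0],0]

```text
time_s: 6.18
tcp_pos: [0.407, -0.3544, 0.1091]
eef_rot: [55.2, 89.9, 154.9]
contact_force: [-1.0, 0.8, 0.3]
gripper_width: 0.0876
```

```bash
python3 - <<'E'
from plant import *
from h import *
st=get_state();go(st,(.406,-.3556,.107),phi=-170.8)
cv2.imwrite("pics/w2.png",cv2.resize(capture("wrist"),(800,600),interpolation=cv2.INTER_CUBIC))
go(get_state())
E
```

```text
t 6.18 tcp [ 0.407  -0.3544  0.1091] phi -170.32 tilt [-9.e-04  4.e-04 -1.e+00] w 0.0876 F [-1.   0.8  0.3]
(0.406, -0.3556, 0.107) units xyz [ 0.11  0.06 -0.05] rows 1
turn units 0.08
t 6.23 tcp [ 0.4073 -0.3547  0.1098] phi -170.32 tilt [ 0.e+00 -2.e-04 -1.e+00] w 0.0877 F [ 0.5  0.  -0.2]
```

View pics/w2.png

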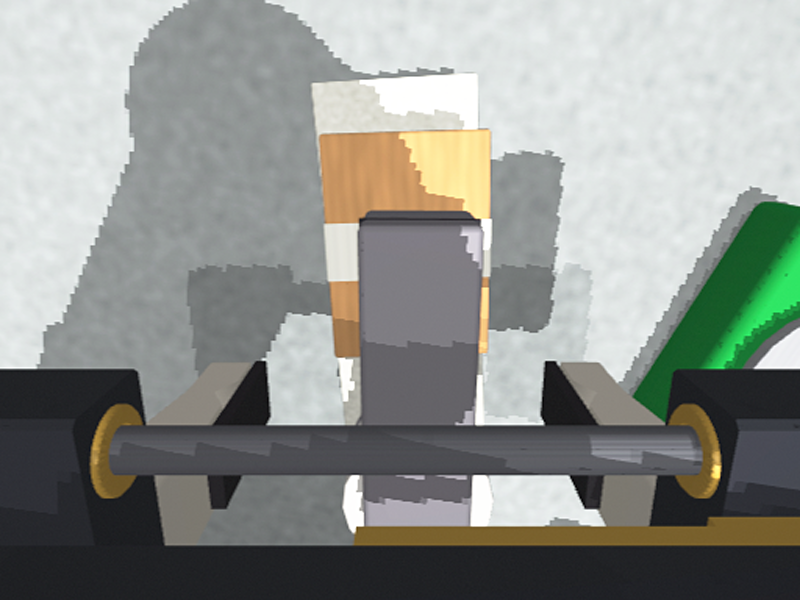

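Call:
step_arm:
  steps:
    - [[0.1,0.1,0],0.05]
    - [[0,0,0],0]

```text
time_s: 6.4
tcp_pos: [0.4052, -0.3553, 0.1081]
eef_rot: [-118.9, 89.9, -19.6]
contact_force: [-0.8, 0.3, 0.2]
gripper_width: 0.0882
```

Call:
step_arm:
  steps:
    - [[0,0,0],0]
    - [[0,0,0],0]
    - [[0,0,0],0]
    - [[0,0,0],0]
    - [[0,0,0],0]
    - [[0,0,0],0]
    - [[0,0,0],0]
    - [[0,0,0],0]
    - [[0,0,0],0]
    - [[0,0,0],0]
    - [[0,0,0],0]
    - [[0,0,0],0]
  fingers: 1
  grip_force: 20

```text
time_s: 7.4
tcp_pos: [0.4049, -0.3552, 0.1075]
eef_rot: [65.1, 90.0, 164.4]
contact_force: [-1.7, -0.5, 0.2]
gripper_width: 0.0318
```

```bash
python3 - <<'E'
from plant import *
from h import *
st=get_state();go(st,(.406,-.3556,.107),phi=-170.8)
cv2.imwrite("pics/w3.png",cv2.resize(capture("wrist"),(800,600),interpolation=cv2.INTER_CUBIC))
E
```

```text
t 7.4 tcp [ 0.4049 -0.3552  0.1075] phi -170.66 tilt [-4.e-04  1.e-04 -1.e+00] w 0.0318 F [-1.7 -0.5  0.2]
(0.406, -0.3556, 0.107) units xyz [ 0.03 -0.05 -0.03] rows 1
turn units 0.024
```

View pics/w3.png

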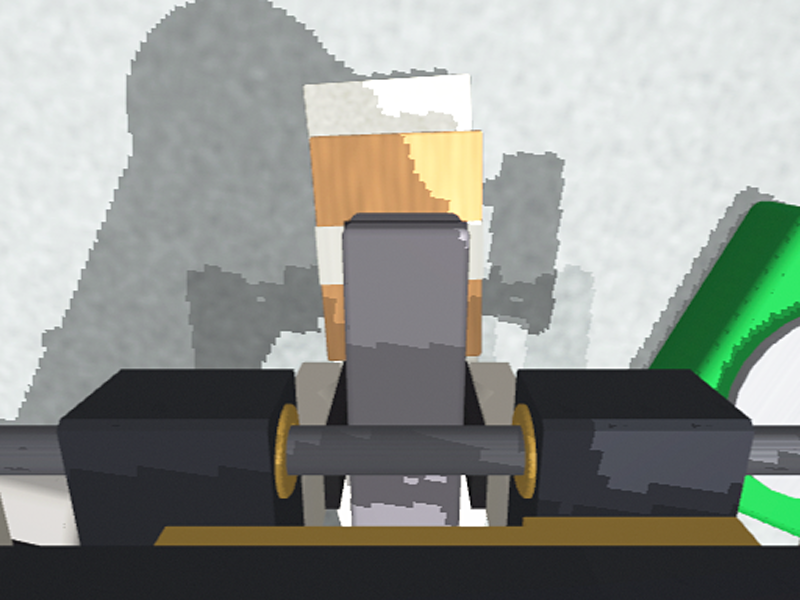

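Call:
step_arm:
  steps:
    - [[-0.3,0,0],0]
    - [[-0.6,0,0],0]
    - [[-1,0,0],0]
    - [[-1,0,0],0]
    - [[-1,0,0],0]
    - [[0,0,0],0]

```text
time_s: 7.95
tcp_pos: [0.4072, -0.3564, 0.19]
eef_rot: [-129.7, 89.6, -30.3]
contact_force: [1.3, 0.5, -0.3]
gripper_width: 0.0317
```

```bash
python3 - <<'E'
from plant import *
from h import *
st=get_state();go(st,(.4312,-.0134,.1),phi=-172)
im=capture("wrist");cv2.imwrite("w4.png",im)
cv2.imwrite("pics/w4.png",cv2.resize(im,(800,600),interpolation=cv2.INTER_CUBIC))
E
```

```text
t 7.95 tcp [ 0.4072 -0.3564  0.19  ] phi -170.61 tilt [ 0.0058 -0.0034 -1.    ] w 0.0317 F [ 1.3  0.5 -0.3]
(0.4312, -0.0134, 0.1) units xyz [ 4.45 -3.96 16.74] rows 17
turn units 0.232
```

View pics/w4.png

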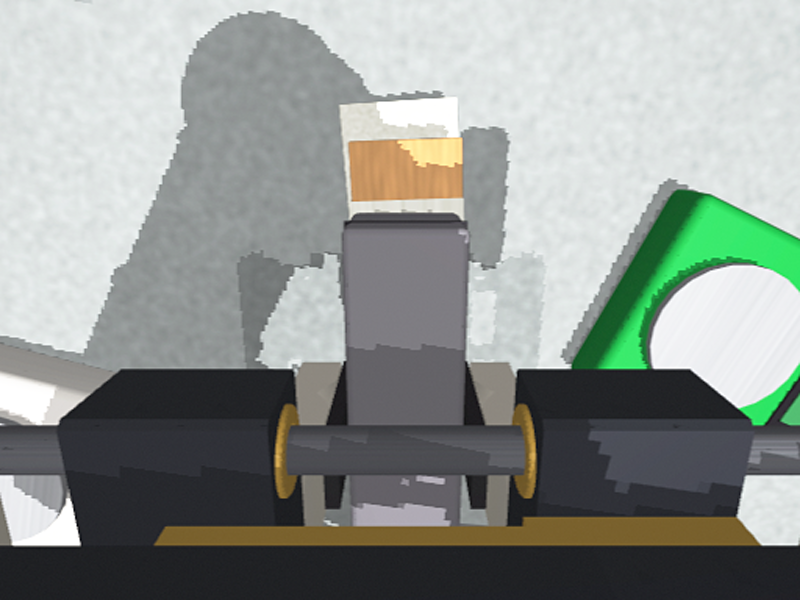

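Call:
step_arm:
  steps:
    - [[0,-0.2,0.7],0.23]
    - [[0,-0.25,1],0]
    - [[0,-0.25,1],0]
    - [[0,-0.25,1],0]
    - [[0,-0.25,1],0]
    - [[0,-0.25,1],0]
    - [[0,-0.25,1],0]
    - [[0,-0.25,1],0]
    - [[0,-0.25,1],0]
    - [[0,-0.25,1],0]
    - [[0,-0.25,1],0]
    - [[0.3,-0.25,1],0]
    - [[0.5,-0.25,1],0]
    - [[0.5,-0.25,1],0]
    - [[0.5,-0.25,1],0]
    - [[0.5,-0.2,0.7],0]
    - [[0.5,-0.1,0.5],0]
    - [[0,0,0],0]
    - [[0,0,0],0]

```text
time_s: 9.58
tcp_pos: [0.4392, -0.029, 0.1288]
eef_rot: [99.2, 89.9, -162.7]
contact_force: [-0.9, -0.6, -1.0]
gripper_width: 0.0318
```

```bash
python3 - <<'E'
from plant import *
from h import *
st=get_state();go(st,(.4312,-.0134,.05),(.4312,-.0134,.0305),phi=-172)
im=capture("wrist");cv2.imwrite("w4.png",im)
cv2.imwrite("pics/w5.png",cv2.resize(im,(800,600),interpolation=cv2.INTER_CUBIC))
m=camera_model("wrist");print((w2p(m,outline(m,.4312,-.0134,8,.07,.15,.008))*1.5625).round())
E
```

```text
t 9.58 tcp [ 0.4392 -0.029   0.1288] phi -171.96 tilt [-2.1e-03 -7.0e-04 -1.0e+00] w 0.0318 F [-0.9 -0.6 -1. ]
(0.4312, -0.0134, 0.05) units xyz [3.94 0.28 0.83] rows 4
(0.4312, -0.0134, 0.0305) units xyz [ 0.97 -0.    0.  ] rows 1
turn units 0.007
[[496. 180.]
 [347. 180.]
 [355. 458.]
 [482. 458.]]
```

View pics/w5.png

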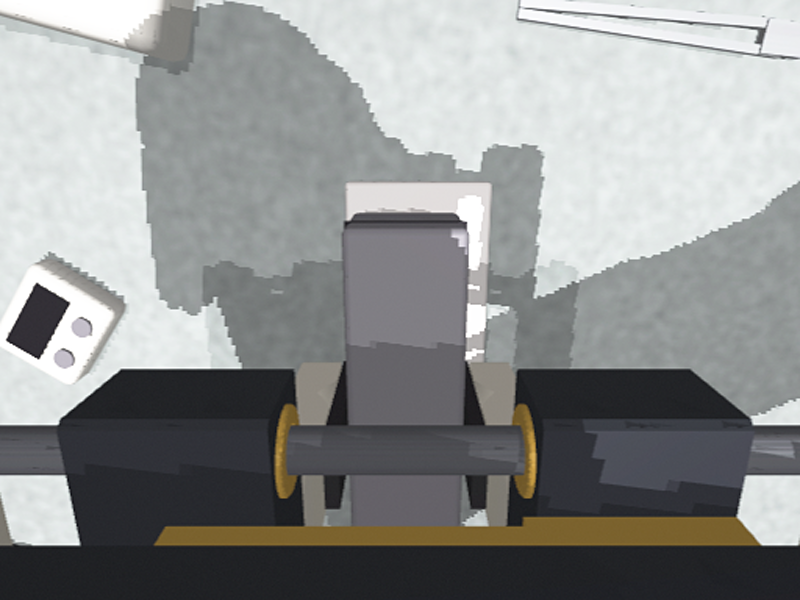

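Call:
step_arm:
  steps:
    - [[0.8,0.14,0.42],0]
    - [[0.8,0.14,0.41],0]
    - [[0.8,0,0],0]
    - [[0.8,0,0],0]
    - [[0.7,0,0],0]
    - [[0.3,0,0],0]
    - [[0.2,0,0],0]
    - [[0,0,0],0]
    - [[0,0,0],0]

```text
time_s: 10.38
tcp_pos: [0.4325, -0.0136, 0.0421]
eef_rot: [-86.0, 90.0, 11.9]
contact_force: [-0.1, 0.1, -1.3]
gripper_width: 0.0321
```

```bash
python3 - <<'E'
from plant import *
from h import *
st=get_state();go(st,(.4312,-.0134,.0305),phi=-172)
im=capture("wrist");go(get_state())
cv2.imwrite("pics/w6.png",cv2.resize(im,(800,600),interpolation=cv2.INTER_CUBIC))
E
```

```text
t 10.38 tcp [ 0.4325 -0.0136  0.0421] phi -172.05 tilt [ 7.e-04  1.e-04 -1.e+00] w 0.0321 F [-0.1  0.1 -1.3]
(0.4312, -0.0134, 0.0305) units xyz [0.58 0.07 0.02] rows 1
turn units -0.009
t 10.43 tcp [ 0.4327 -0.0135  0.0423] phi -172.04 tilt [ 1.2e-03  4.0e-04 -1.0e+00] w 0.0318 F [ 0.  -0.4 -1.3]
```

View pics/w6.png

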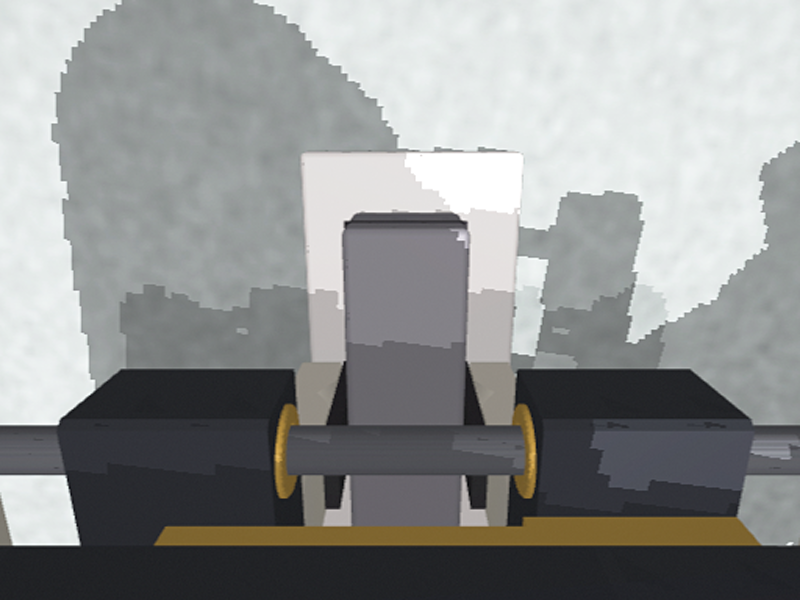

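Call:
step_arm:
  steps:
    - [[0.25,0.03,0],0]
    - [[0.15,0,0],0]
    - [[0.1,0,0],0]
    - [[0.1,0,0],0]
    - [[0,0,0],0]
    - [[0,0,0],0]

```text
time_s: 10.93
tcp_pos: [0.4315, -0.0137, 0.0299]
eef_rot: [151.4, 90.0, -110.6]
contact_force: [-2.6, -0.6, 7.7]
gripper_width: 0.0319
```

Call:
step_arm:
  steps:
    - [[0,0,0],0]
    - [[0,0,0],0]
    - [[0,0,0],0]
    - [[0,0,0],0]
    - [[0,0,0],0]
    - [[0,0,0],0]
    - [[0,0,0],0]
    - [[0,0,0],0]
  fingers: 0

```text
time_s: 11.6
tcp_pos: [0.4315, -0.0136, 0.0295]
eef_rot: [102.4, 90.0, -159.6]
contact_force: [-0.1, 0.5, -0.7]
gripper_width: 0.0795
```

Call:
step_arm:
  steps:
    - [[-0.4,0,0],0]
    - [[-0.8,0,0],0]
    - [[-1,0,0],0]
    - [[-1,0,0],0]
    - [[-1,0,0],0]
    - [[-1,0,0],0]
    - [[-1,0,0],0]
    - [[-1,0,0],0]
    - [[-1,0,0],0]
    - [[0,0,0],0]

```text
time_s: 12.43
tcp_pos: [0.4334, -0.0132, 0.198]
eef_rot: [-84.1, 89.6, 14.0]
contact_force: [1.8, -0.0, -0.2]
gripper_width: 0.0876
```

```bash
python3 - <<'E'
from plant import *
from h import *
st=get_state();go(st,(.404,-.355,.19),phi=-168)
im=capture("wrist")
m=camera_model("wrist");print((w2p(m,outline(m,.4312,-.0134,8,.07,.15,.008))*1.5625).round())
print((w2p(m,outline(m,.4312,-.0134,8,.032,.11,.038))*1.5625).round())
cv2.imwrite("pics/w7.png",cv2.resize(im,(800,600),interpolation=cv2.INTER_CUBIC))
im=capture("side");cv2.imwrite("pics/s7.png",crop(im,170,150,130,110,6))
im=capture("top");cv2.imwrite("top2.png",im)
E
```

```text
t 12.43 tcp [ 0.4334 -0.0132  0.198 ] phi -171.99 tilt [ 0.0066  0.0016 -1.    ] w 0.0876 F [ 1.8 -0.  -0.2]
(0.404, -0.355, 0.19) units xyz [  0.36   3.84 -16.72] rows 17
turn units -0.665
[[472. 141.]
 [352. 141.]
 [358. 377.]
 [464. 378.]]
[[442. 180.]
 [383. 180.]
 [385. 368.]
 [438. 369.]]
```

View pics/w7.png

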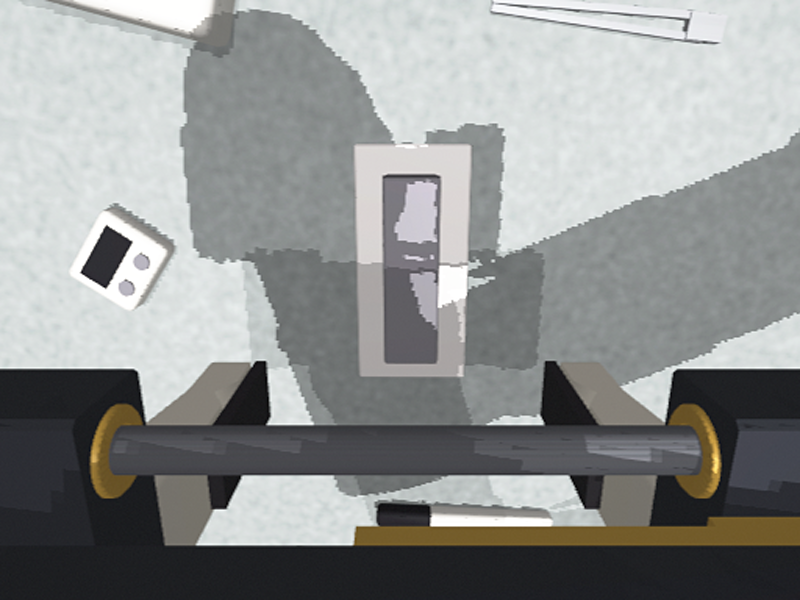

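View pics/s7.png

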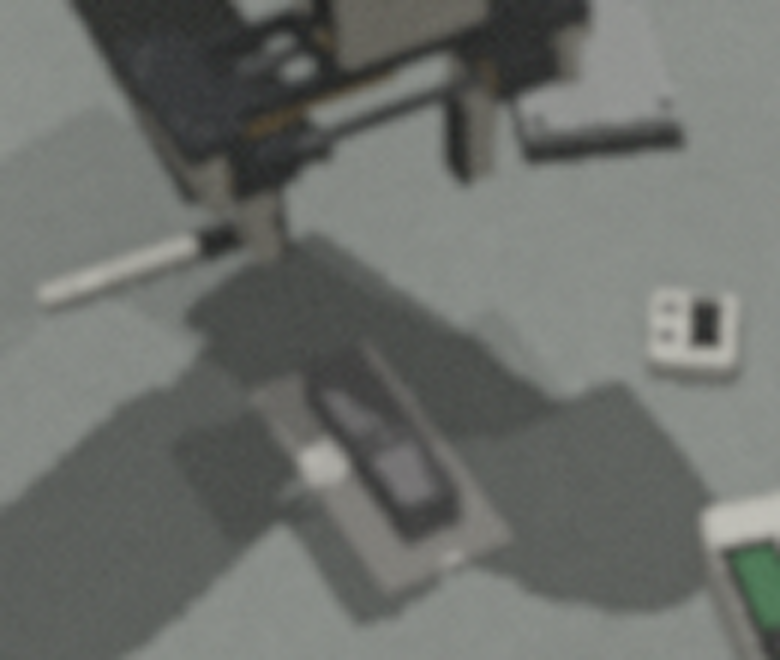

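```bash
python3 - <<'E'
from h import *
im=cv2.imread("top2.png");cv2.imwrite("pics/t2.png",crop(im,335,190,90,65,8))
E
```

```text
(no output)
```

View pics/t2.png

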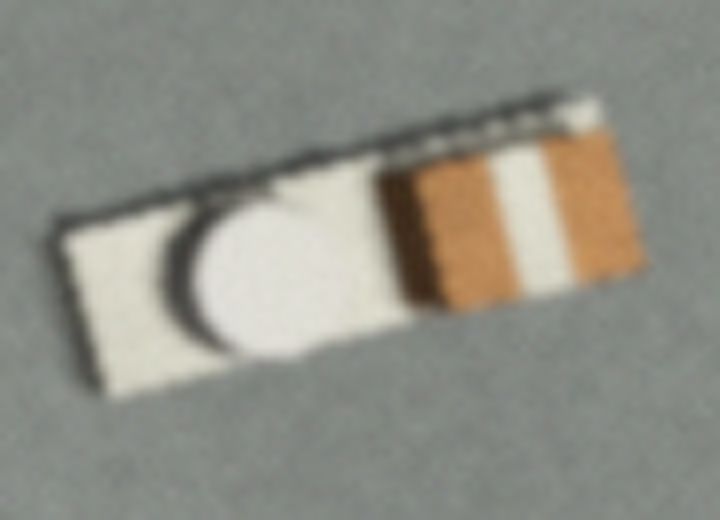

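```bash
python3 - <<'E'
from plant import *
from h import *
m=camera_model("top")
W=np.array([p2w(m,(335+a/8,190+b/8),.085) for a,b in((412,172),(612,132),(646,267),(447,310))])
e=W[0]+W[3]-W[1]-W[2];yaw=np.degrees(np.arctan2(-e[0],e[1]));c=W.mean(0)
print(c,yaw,np.linalg.norm(W-np.roll(W,1,0),axis=1))
t=p2w(m,(335+271/8,190+278/8),.085);print("tub",t,np.linalg.norm(t-c))
B=np.array([p2w(m,(335+a/8,190+b/8),.04) for a,b in((60,232),(108,396))]);print(B,np.linalg.norm(B[0]-B[1]))
go(get_state(),(*c[:2],.19),phi=yaw-180)
E
```

```text
[ 0.41299056 -0.40036212  0.085     ] 10.363838654560869 [0.04842807 0.07144215 0.04747639 0.0710256 ]
tub [ 0.3950175  -0.30985279  0.085     ] 0.09227659169465287
[[ 0.41242424 -0.24950932  0.04      ]
 [ 0.3536712  -0.26413576  0.04      ]] 0.06054628802525699
t 12.58 tcp [ 0.4312 -0.0136  0.1938] phi -172.05 tilt [ 5.e-04  5.e-04 -1.e+00] w 0.0875 F [-0.1  0.1  0.1]
(np.float64(0.4129905624738911), np.float64(-0.40036212004805394), 0.19) units xyz [  0.18   3.58 -19.03] rows 20
turn units -0.402
```

Call:
step_arm:
  steps:
    - [[0,0.2,-0.7],-0.4]
    - [[0,0.2,-1],0]
    - [[0,0.2,-1],0]
    - [[0,0.2,-1],0]
    - [[0,0.2,-1],0]
    - [[0,0.2,-1],0]
    - [[0,0.2,-1],0]
    - [[0,0.2,-1],0]
    - [[0,0.2,-1],0]
    - [[0,0.2,-1],0]
    - [[0,0.2,-1],0]
    - [[0,0.2,-1],0]
    - [[0,0.2,-1],0]
    - [[0,0.2,-1],0]
    - [[0,0,-1],0]
    - [[0,0,-1],0]
    - [[0,0,-1],0]
    - [[0,0,-1],0]
    - [[0,0,-0.9],0]
    - [[0,0,-0.4],0]

```text
time_s: 14.25
tcp_pos: [0.4437, -0.3988, 0.1919]
eef_rot: [59.4, 89.8, 159.7]
contact_force: [-0.3, 0.6, 0.2]
gripper_width: 0.0876
```

Call:
step_arm:
  steps:
    - [[0,0,0],0]
    - [[0,0,0],0]

```text
time_s: 14.42
tcp_pos: [0.4435, -0.3971, 0.1924]
eef_rot: [48.7, 89.9, 149.0]
contact_force: [1.4, 0.0, 0.0]
gripper_width: 0.0881
```

```bash
python3 - <<'E'
from plant import *
from h import *
st=get_state();m=camera_model("wrist");im=capture("wrist")
go(st,(.413,-.4004,.064),phi=-169.6)
print((w2p(m,outline(m,.413,-.4004,10.4,.05,.07,.085))*1.5625).round())
cv2.imwrite("w8.png",im)
cv2.imwrite("pics/w8.png",cv2.resize(im,(800,600),interpolation=cv2.INTER_CUBIC))
E
```

```text
t 14.42 tcp [ 0.4435 -0.3971  0.1924] phi -169.69 tilt [-0.0019  0.0011 -1.    ] w 0.0881 F [1.4 0.  0. ]
(0.413, -0.4004, 0.064) units xyz [6.42 1.52 0.1 ] rows 7
turn units -0.015
[[529. 238.]
 [420. 238.]
 [419. 378.]
 [520. 378.]]
```

View pics/w8.png

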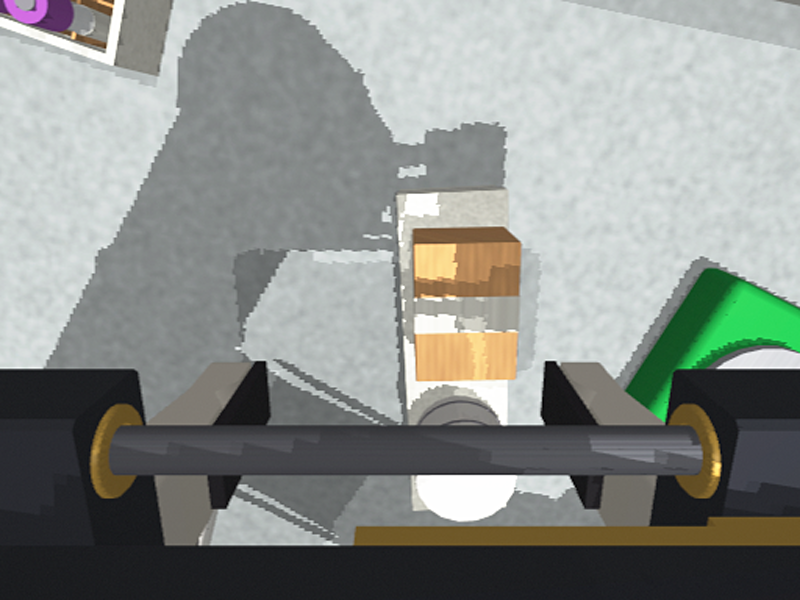

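Call:
step_arm:
  steps:
    - [[0.5,0.5,0.1],0]
    - [[0.8,0.5,0],0]
    - [[0.9,0.45,0],0]
    - [[0.9,0,0],0]
    - [[0,0,0],0]
    - [[0,0,0],0]

```text
time_s: 14.97
tcp_pos: [0.4149, -0.3998, 0.1314]
eef_rot: [58.0, 89.9, 158.4]
contact_force: [0.8, -0.2, -0.2]
gripper_width: 0.0873
```

```bash
python3 - <<'E'
from plant import *
from h import *
st=get_state();m=camera_model("wrist");im=capture("wrist")
go(st,(.4145,-.3995,.064),phi=-169.6)
cv2.imwrite("pics/w9.png",cv2.resize(im,(800,600),interpolation=cv2.INTER_CUBIC))
E
```

```text
t 14.97 tcp [ 0.4149 -0.3998  0.1314] phi -169.59 tilt [-1.5e-03  6.0e-04 -1.0e+00] w 0.0873 F [ 0.8 -0.2 -0.2]
(0.4145, -0.3995, 0.064) units xyz [3.37 0.01 0.02] rows 4
turn units 0.002
```

View pics/w9.png

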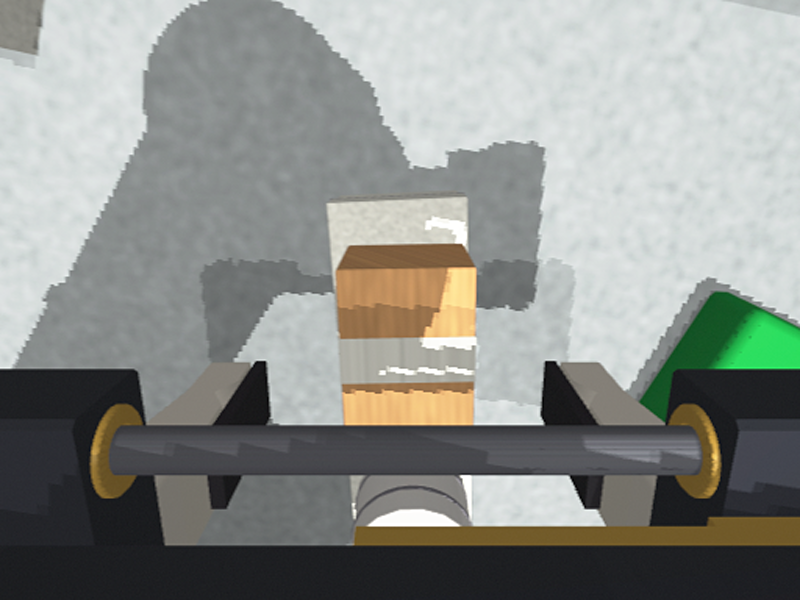

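Call:
step_arm:
  steps:
    - [[0.8,0,0],0]
    - [[0.8,0,0],0]
    - [[0.8,0,0],0]
    - [[0.5,0,0],0]
    - [[0.25,0,0],0]
    - [[0.1,0,0],0]
    - [[0,0,0],0]
    - [[0,0,0],0]

```text
time_s: 15.68
tcp_pos: [0.4159, -0.4009, 0.0675]
eef_rot: [-136.1, 89.9, -35.7]
contact_force: [0.0, -0.6, -0.2]
gripper_width: 0.0876
```

Call:
step_arm:
  steps:
    - [[0,0,0],0]
    - [[0,0,0],0]
    - [[0,0,0],0]
    - [[0,0,0],0]
    - [[0,0,0],0]
    - [[0,0,0],0]
    - [[0,0,0],0]
    - [[0,0,0],0]
    - [[0,0,0],0]
    - [[0,0,0],0]
  fingers: 1
  grip_force: 20

```text
time_s: 16.52
tcp_pos: [0.4151, -0.4006, 0.0666]
eef_rot: [69.2, 90.0, 169.6]
contact_force: [-1.4, 0.3, 1.2]
gripper_width: 0.0499
```

```bash
python3 - <<'E'
from plant import *
from h import *
go(get_state(),(.4145,-.3995,.17),phi=-169.6)
E
```

```text
t 16.52 tcp [ 0.4151 -0.4006  0.0666] phi -169.63 tilt [-4.e-04  1.e-04 -1.e+00] w 0.0499 F [-1.4  0.3  1.2]
(0.4145, -0.3995, 0.17) units xyz [-5.17  0.02  0.06] rows 6
turn units -0.006
```

Call:
step_arm:
  steps:
    - [[-0.2,0,0],0]
    - [[-0.5,0,0],0]
    - [[-1,0,0],0]
    - [[-1,0,0],0]
    - [[-1,0,0],0]
    - [[-1,0,0],0]
    - [[-1,0,0],0]
    - [[0,0,0],0.7]
    - [[0,0,0],0.8]
    - [[0,0,0],0.8]
    - [[0,0,0],0.8]
    - [[0,0,0],0.56]
    - [[0,0,0],0]

```text
time_s: 17.6
tcp_pos: [0.4153, -0.4005, 0.1812]
eef_rot: [-85.7, 90.0, -7.4]
contact_force: [-0.4, 0.7, -2.4]
gripper_width: 0.05
```

```bash
python3 - <<'E'
from plant import *
from h import *
st=get_state();im=capture("wrist")
go(st,(.636,.2173,.17),phi=-191.6)
cv2.imwrite("pics/w10.png",cv2.resize(im,(800,600),interpolation=cv2.INTER_CUBIC))
E
```

```text
t 17.6 tcp [ 0.4153 -0.4005  0.1812] phi 168.25 tilt [ 6.e-04 -1.e-04 -1.e+00] w 0.05 F [-0.4  0.7 -2.4]
(0.636, 0.2173, 0.17) units xyz [ 0.57 -4.51 32.49] rows 33
turn units -0.024
```

View pics/w10.png

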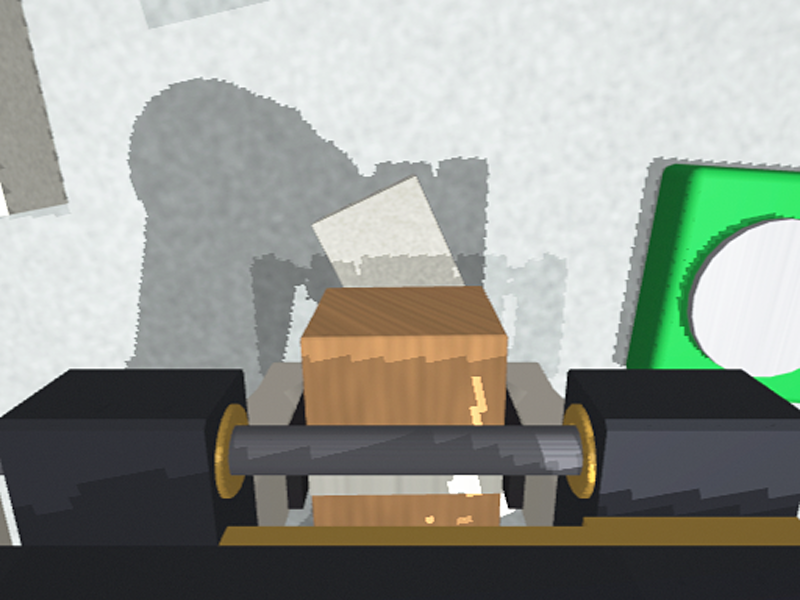

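Call:
step_arm:
  steps:
    - [[0,-0.1,0.6],0]
    - [[0,-0.14,1],0]
    - [[0,-0.14,1],0]
    - [[0,-0.14,1],0]
    - [[0,-0.14,1],0]
    - [[0,-0.14,1],0]
    - [[0,-0.14,1],0]
    - [[0,-0.14,1],0]
    - [[0,-0.14,1],0]
    - [[0,-0.14,1],0]
    - [[0,-0.14,1],0]
    - [[0,-0.14,1],0]
    - [[0,-0.14,1],0]
    - [[0,-0.14,1],0]
    - [[0,-0.14,1],0]
    - [[0,-0.14,1],0]
    - [[0,-0.14,1],0]
    - [[0,-0.14,1],0]
    - [[0,-0.14,1],0]
    - [[0,-0.14,1],0]

```text
time_s: 19.32
tcp_pos: [0.5482, -0.0262, 0.1809]
eef_rot: [-36.8, 90.0, 41.7]
contact_force: [0.5, 0.2, -2.1]
gripper_width: 0.05
```

Call:
step_arm:
  steps:
    - [[0,-0.14,1],0]
    - [[0,-0.14,1],0]
    - [[0,-0.14,1],0]
    - [[0,-0.14,1],0]
    - [[0,-0.14,1],0]
    - [[0,-0.14,1],0]
    - [[0,-0.14,1],0]
    - [[0,-0.14,1],0]
    - [[0.3,-0.14,1],0]
    - [[0.5,-0.14,1],0]
    - [[0.5,-0.14,0.8],0]
    - [[0.5,-0.14,0.5],0]
    - [[0.3,0,0.3],0]
    - [[0,0,0],0]
    - [[0,0,0],0]

```text
time_s: 20.57
tcp_pos: [0.6272, 0.1924, 0.1377]
eef_rot: [137.1, 89.9, -144.4]
contact_force: [0.1, 0.3, -1.6]
gripper_width: 0.0497
```

```bash
python3 - <<'E'
from plant import *
from h import *
st=get_state();m=camera_model("wrist");im=capture("wrist")
go(st,(.636,.2173,.0516),phi=-191.6)
print((w2p(m,outline(m,.636,.2173,-11.6,.09,.12,.025))*1.5625).round())
cv2.imwrite("pics/w11.png",cv2.resize(im,(800,600),interpolation=cv2.INTER_CUBIC))
E
```

```text
t 20.57 tcp [0.6272 0.1924 0.1377] phi 168.41 tilt [-0.0016 -0.0011 -1.    ] w 0.0497 F [ 0.1  0.3 -1.6]
(0.636, 0.2173, 0.0516) units xyz [ 4.3  -0.18  1.31] rows 5
turn units 0.002
[[497. 233.]
 [305. 233.]
 [317. 457.]
 [486. 457.]]
```

View pics/w11.png

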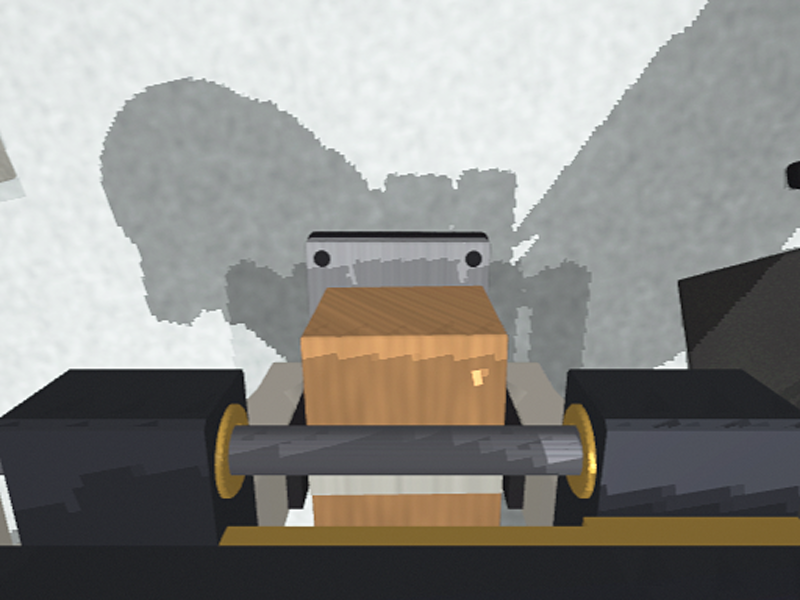

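Call:
step_arm:
  steps:
    - [[0.4,-0.1,0.6],0]
    - [[0.8,-0.13,0.72],0]
    - [[0.9,0,0],0]
    - [[0.9,0,0],0]
    - [[0.5,0,0],0]
    - [[0.2,0,0],0]
    - [[0,0,0],0]
    - [[0,0,0],0]

```text
time_s: 21.28
tcp_pos: [0.6381, 0.2177, 0.0655]
eef_rot: [-60.8, 89.9, 17.6]
contact_force: [-0.2, 0.8, -1.4]
gripper_width: 0.05
```

```bash
python3 - <<'E'
from plant import *
from h import *
st=get_state();m=camera_model("wrist");im=capture("wrist")
go(st,(.636,.2173,.0516),phi=-191.6)
print((w2p(m,outline(m,.636,.2173,-11.6,.09,.12,.025))*1.5625).round())
cv2.imwrite("pics/w12.png",cv2.resize(im,(800,600),interpolation=cv2.INTER_CUBIC))
E
```

```text
t 21.28 tcp [0.6381 0.2177 0.0655] phi 168.4 tilt [ 1.1e-03  3.0e-04 -1.0e+00] w 0.05 F [-0.2  0.8 -1.4]
(0.636, 0.2173, 0.0516) units xyz [ 0.69  0.1  -0.04] rows 1
turn units 0.0
[[554. 189.]
 [279. 189.]
 [299. 501.]
 [530. 502.]]
```

View pics/w12.png

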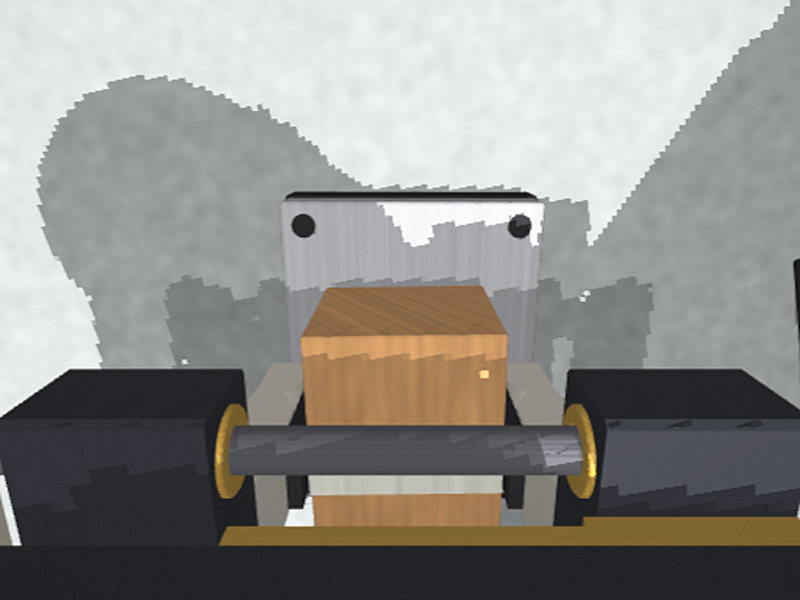

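Call:
step_arm:
  steps:
    - [[0.2,0.1,0.05],0]
    - [[0.2,0,0],0]
    - [[0.15,0,0],0]
    - [[0.1,0,0],0]
    - [[0.08,0,0],0]
    - [[0,0,0],0]
    - [[0,0,0],0]

```text
time_s: 21.92
tcp_pos: [0.6355, 0.2191, 0.0516]
eef_rot: [-104.1, 90.0, -25.6]
contact_force: [-6.0, -0.5, 10.8]
gripper_width: 0.0503
```

Call:
step_arm:
  steps:
    - [[0,0,0],0]
    - [[0,0,0],0]
    - [[0,0,0],0]
    - [[0,0,0],0]
    - [[0,0,0],0]
    - [[0,0,0],0]
    - [[0,0,0],0]
    - [[0,0,0],0]
  fingers: 0

```text
time_s: 22.58
tcp_pos: [0.6357, 0.2191, 0.0498]
eef_rot: [143.5, 90.0, -138.1]
contact_force: [-0.3, 1.0, 0.0]
gripper_width: 0.087
```

Call:
step_arm:
  steps:
    - [[-0.4,0,0],0]
    - [[-0.8,0,0],0]
    - [[-1,0,0],0]
    - [[-1,0,0],0]
    - [[-1,0,0],0]
    - [[-1,0,0],0]
    - [[-1,0,0],0]
    - [[-0.7,0,0],0]
    - [[0,0,0],0]

```text
time_s: 23.33
tcp_pos: [0.6374, 0.2198, 0.1928]
eef_rot: [-53.4, 89.6, 25.1]
contact_force: [0.7, 0.1, 1.1]
gripper_width: 0.0875
```

```bash
python3 - <<'E'
from plant import *
from h import *
st=get_state();m=camera_model("wrist");im=capture("wrist")
go(st,(.52,-.05,.19),(.395,-.31,.19),phi=-169.6)
print((w2p(m,outline(m,.636,.2173,-11.6,.09,.12,.025))*1.5625).round())
print((w2p(m,outline(m,.636,.2173,-11.6,.05,.07,.07))*1.5625).round())
cv2.imwrite("pics/w13.png",cv2.resize(im,(800,600),interpolation=cv2.INTER_CUBIC))
cv2.imwrite("pics/s13.png",crop(capture("side"),210,110,130,110,6))
E
```

```text
t 23.33 tcp [0.6374 0.2198 0.1928] phi 168.44 tilt [ 0.0058  0.0027 -1.    ] w 0.0875 F [0.7 0.1 1.1]
(0.52, -0.05, 0.19) units xyz [  0.07   3.05 -14.39] rows 15
(0.395, -0.31, 0.19) units xyz [ -0.07   3.52 -13.99] rows 14
turn units -3.66
[[494. 163.]
 [330. 162.]
 [337. 363.]
 [484. 364.]]
[[464. 221.]
 [360. 220.]
 [363. 354.]
 [459. 355.]]
```

View pics/w13.png

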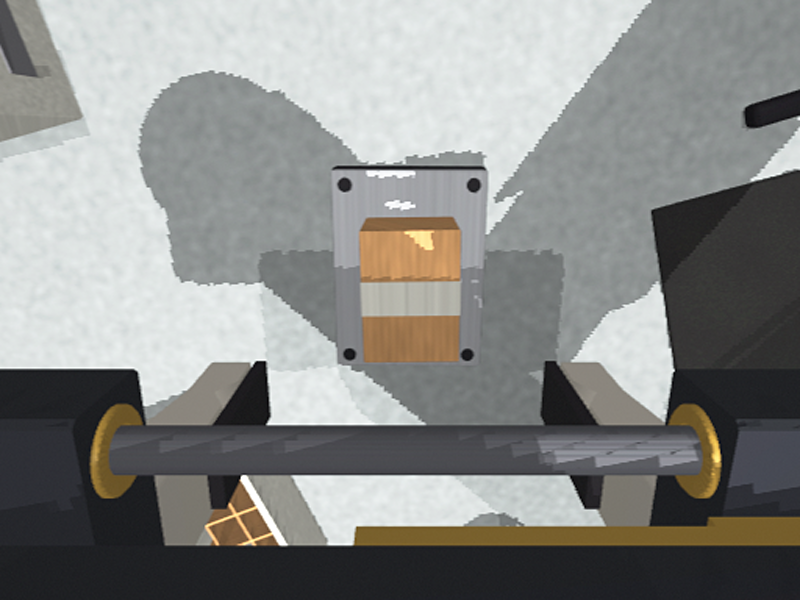

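View pics/s13.png

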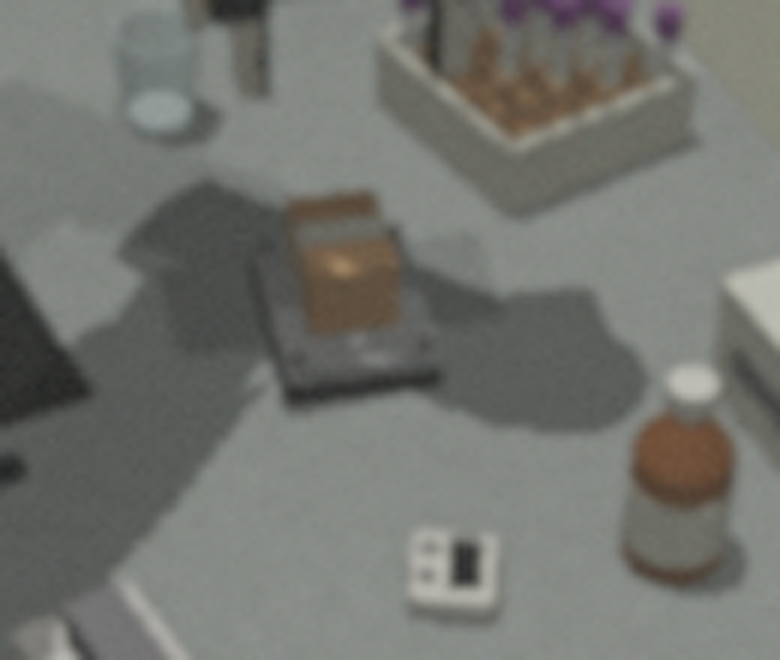

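Call:
step_arm:
  steps:
    - [[0,0.2,-1],0]
    - [[0,0.2,-1],0]
    - [[0,0.2,-1],0]
    - [[0,0.2,-1],0]
    - [[0,0.2,-1],0]
    - [[0,0.2,-1],0]
    - [[0,0.2,-1],0]
    - [[0,0.2,-1],0]
    - [[0,0.2,-1],0]
    - [[0,0.2,-1],0]
    - [[0,0.2,-1],0]
    - [[0,0.2,-1],0]
    - [[0,0.2,-1],0]
    - [[0,0.2,-1],0]
    - [[0,0,0],-0.9]
    - [[0,0,0],-0.9]
    - [[0,0,0],-0.9]
    - [[0,0,0],-0.9]
    - [[0,0,0],0]
    - [[0,0,0],0]

```text
time_s: 25.1
tcp_pos: [0.5242, -0.0443, 0.1877]
eef_rot: [84.4, 90.0, -175.8]
contact_force: [0.6, -0.2, -0.3]
gripper_width: 0.0875
```

```bash
python3 - <<'E'
from plant import *
from h import *
st=get_state()
go(st,(.4,-.29,.19),phi=-169.0)
E
```

```text
t 25.1 tcp [ 0.5242 -0.0443  0.1877] phi -170.18 tilt [-5.e-04 -0.e+00 -1.e+00] w 0.0875 F [ 0.6 -0.2 -0.3]
(0.4, -0.29, 0.19) units xyz [ -0.11   8.21 -11.04] rows 12
turn units -0.196
```

Call:
step_arm:
  steps:
    - [[0,0.7,-0.9],0]
    - [[0,0.7,-0.9],0]
    - [[0,0.7,-0.9],0]
    - [[0,0.7,-0.9],0]
    - [[0,0.7,-0.9],0]
    - [[0,0.7,-0.9],0]
    - [[0,0.7,-0.9],0]
    - [[0,0.7,-0.9],0]
    - [[0,0.7,-0.9],0]
    - [[0,0.7,-0.9],0]
    - [[0,0.7,-0.9],0]
    - [[0,0.5,-0.9],0]
    - [[0,0,-0.3],0]
    - [[0,0,0],0]
    - [[0,0,0],0]

```text
time_s: 26.35
tcp_pos: [0.4016, -0.2911, 0.1878]
eef_rot: [44.2, 90.0, 144.1]
contact_force: [0.4, 0.1, 0.0]
gripper_width: 0.0876
```

```bash
python3 - <<'E'
from plant import *
from h import *
st=get_state();m=camera_model("wrist");im=capture("wrist")
go(st,(.395,-.31,.064),phi=-170)
a=np.linspace(0,2*np.pi,73)
P=w2p(m,[[.395+.027*np.cos(t),-.31+.027*np.sin(t),.085] for t in a])*1.5625;print(P.min(0),P.max(0))
cv2.imwrite("pics/w14.png",cv2.resize(im,(800,600),interpolation=cv2.INTER_CUBIC))
E
```

```text
t 26.35 tcp [ 0.4016 -0.2911  0.1878] phi -170.15 tilt [-2.e-04  1.e-04 -1.e+00] w 0.0876 F [0.4 0.1 0. ]
(0.395, -0.31, 0.064) units xyz [ 6.19  0.49 -0.88] rows 7
turn units -0.025
[371.15486943 214.54897802] [488.51087504 328.60582843]
```

View pics/w14.png

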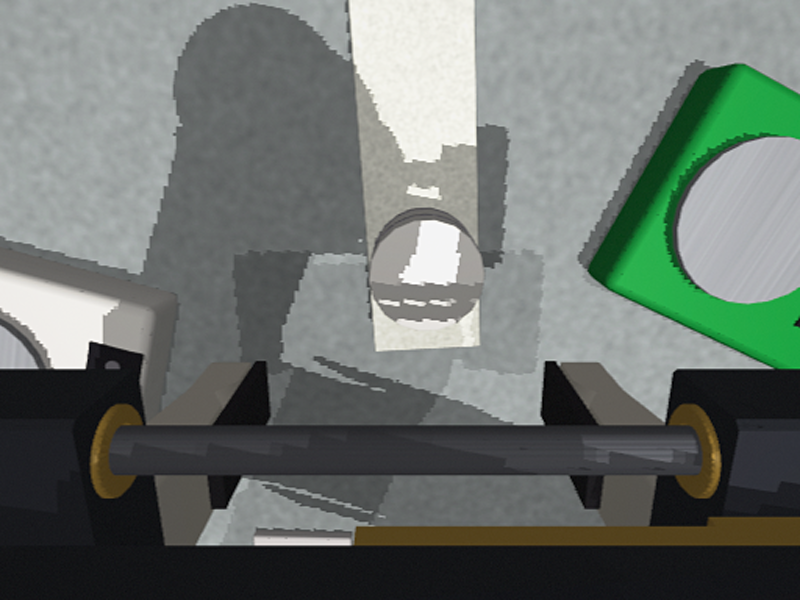

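Call:
step_arm:
  steps:
    - [[0.5,0.25,-0.43],0]
    - [[0.9,0.2,-0.4],0]
    - [[0.9,0,0],0]
    - [[0.9,0,0],0]
    - [[0.9,0,0],0]
    - [[0.8,0,0],0]
    - [[0.6,0,0],0]
    - [[0.4,0,0],0]
    - [[0.2,0,0],0]
    - [[0,0,0],0]
    - [[0,0,0],0]

```text
time_s: 27.32
tcp_pos: [0.396, -0.3089, 0.0662]
eef_rot: [-155.0, 90.0, -55.0]
contact_force: [0.7, 0.8, 0.5]
gripper_width: 0.088
```

```bash
python3 - <<'E'
from plant import *
from h import *
st=get_state();m=camera_model("wrist");im=capture("wrist")
go(st,(.396,-.309,.065),phi=-170)
cv2.imwrite("pics/w15.png",cv2.resize(im,(800,600),interpolation=cv2.INTER_CUBIC))
E
```

```text
t 27.32 tcp [ 0.396  -0.3089  0.0662] phi -169.97 tilt [ 1.e-04 -2.e-04 -1.e+00] w 0.088 F [0.7 0.8 0.5]
(0.396, -0.309, 0.065) units xyz [ 0.06 -0.   -0.01] rows 1
turn units 0.005
```

View pics/w15.png

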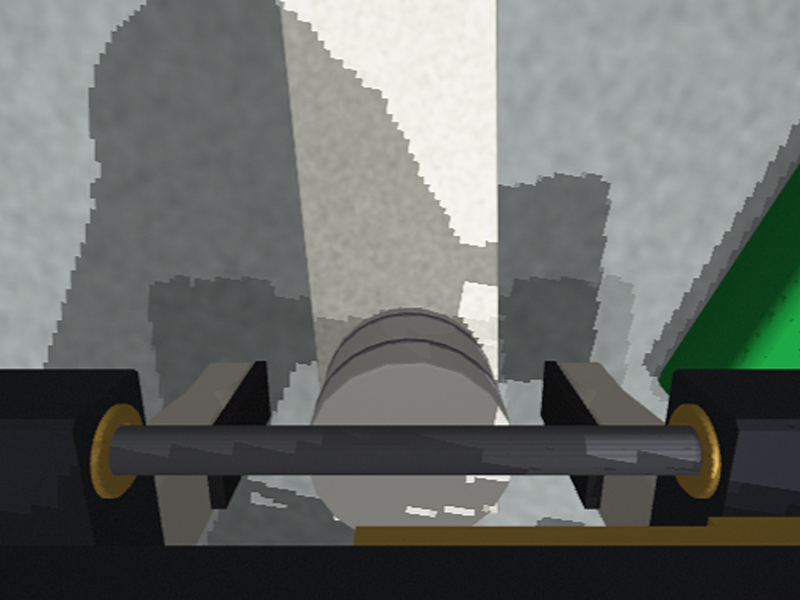

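Call:
step_arm:
  steps:
    - [[0,0.05,0],0]
    - [[0,0,0],0]
    - [[0,0,0],0]
    - [[0,0,0],0]
    - [[0,0,0],0]
    - [[0,0,0],0]
    - [[0,0,0],0]
    - [[0,0,0],0]
    - [[0,0,0],0]
    - [[0,0,0],0]
  fingers: 1
  grip_force: 20

```text
time_s: 28.2
tcp_pos: [0.3948, -0.3092, 0.0661]
eef_rot: [-140.3, 90.0, -40.3]
contact_force: [-0.8, 0.2, 3.5]
gripper_width: 0.0538
```

Call:
step_arm:
  steps:
    - [[-0.2,0,0],0]
    - [[-0.5,0,0],0]
    - [[-1,0,0],0]
    - [[-1,0,0],0]
    - [[-1,0,0],0]
    - [[-1,0,0],0]
    - [[-1,0,0],0]
    - [[0,0,0],0]
    - [[0,0,0],0]

```text
time_s: 28.95
tcp_pos: [0.3953, -0.3093, 0.1816]
eef_rot: [-114.3, 89.8, -14.3]
contact_force: [-0.4, -0.1, -2.2]
gripper_width: 0.0536
```

```bash
python3 - <<'E'
from plant import *
from h import *
st=get_state();m=camera_model("wrist");im=capture("wrist")
go(st,(.6324,-.1979,.16),phi=-170)
cv2.imwrite("pics/w16.png",cv2.resize(im,(800,600),interpolation=cv2.INTER_CUBIC))
E
```

```text
t 28.95 tcp [ 0.3953 -0.3093  0.1816] phi -170.0 tilt [ 3.e-03 -8.e-04 -1.e+00] w 0.0536 F [-0.4 -0.1 -2.2]
(0.6324, -0.1979, 0.16) units xyz [  1.11 -12.64   3.43] rows 13
turn units 0.0
```

View pics/w16.png

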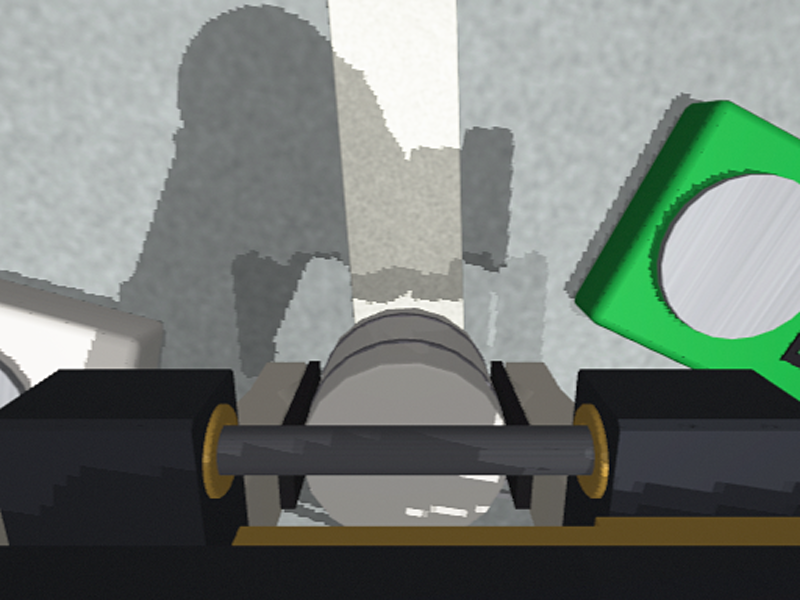

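Call:
step_arm:
  steps:
    - [[0,-0.7,0.2],0]
    - [[0,-1,0.27],0]
    - [[0,-1,0.27],0]
    - [[0,-1,0.27],0]
    - [[0,-1,0.27],0]
    - [[0,-1,0.27],0]
    - [[0,-1,0.27],0]
    - [[0,-1,0.27],0]
    - [[0,-1,0.27],0]
    - [[0.3,-1,0.27],0]
    - [[0.5,-1,0.27],0]
    - [[0.5,-1,0.27],0]
    - [[0.5,-0.6,0.27],0]
    - [[0.2,-0.3,0.26],0]
    - [[0,0,0],0]
    - [[0,0,0],0]

```text
time_s: 30.33
tcp_pos: [0.6295, -0.1921, 0.1394]
eef_rot: [81.2, 89.9, -178.7]
contact_force: [-0.7, -1.2, -0.8]
gripper_width: 0.0535
```

```bash
python3 - <<'E'
from plant import *
from h import *
st=get_state();m=camera_model("wrist");im=capture("wrist")
go(st,(.6324,-.1979,.078),phi=-170)
a=np.linspace(0,2*np.pi,73)
P=w2p(m,[[.6324+.043*np.cos(t),-.1979+.043*np.sin(t),.052] for t in a])*1.5625;print(P.min(0),P.max(0))
cv2.imwrite("pics/w17.png",cv2.resize(im,(800,600),interpolation=cv2.INTER_CUBIC))
E
```

```text
t 30.33 tcp [ 0.6295 -0.1921  0.1394] phi -169.95 tilt [-0.0017 -0.     -1.    ] w 0.0535 F [-0.7 -1.2 -0.8]
(0.6324, -0.1979, 0.078) units xyz [ 3.07 -0.1  -0.31] rows 4
turn units 0.008
[306.32347724 208.34567729] [502.37946162 395.61225954]
```

View pics/w17.png

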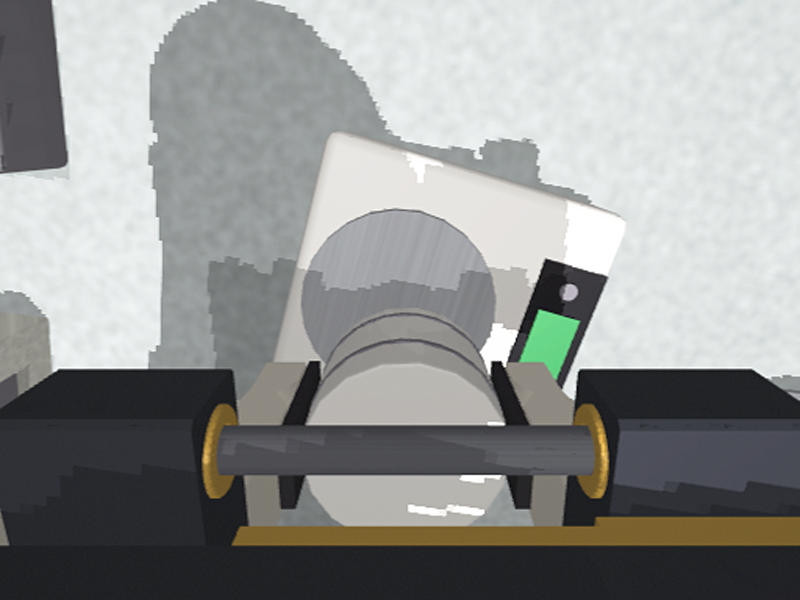

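Call:
step_arm:
  steps:
    - [[0.4,-0.1,-0.2],0]
    - [[0.7,-0.05,-0.15],0]
    - [[0.7,0,0],0]
    - [[0.4,0,0],0]
    - [[0.2,0,0],0]
    - [[0,0,0],0]
    - [[0,0,0],0]

```text
time_s: 30.97
tcp_pos: [0.6343, -0.1992, 0.0924]
eef_rot: [-128.8, 90.0, -28.8]
contact_force: [-0.6, 0.1, -1.4]
gripper_width: 0.054
```

```bash
python3 - <<'E'
from plant import *
from h import *
st=get_state();m=camera_model("wrist");im=capture("wrist")
go(st,(.6324,-.1979,.078),phi=-170)
a=np.linspace(0,2*np.pi,73)
P=w2p(m,[[.6324+.043*np.cos(t),-.1979+.043*np.sin(t),.052] for t in a])*1.5625;print(P.min(0),P.max(0))
cv2.imwrite("pics/w18.png",cv2.resize(im,(800,600),interpolation=cv2.INTER_CUBIC))
E
```

```text
t 30.97 tcp [ 0.6343 -0.1992  0.0924] phi -170.0 tilt [ 4.e-04 -2.e-04 -1.e+00] w 0.054 F [-0.6  0.1 -1.4]
(0.6324, -0.1979, 0.078) units xyz [0.72 0.08 0.08] rows 1
turn units -0.001
[294.58970347 249.52703393] [533.93596304 470.61878594]
```

View pics/w18.png

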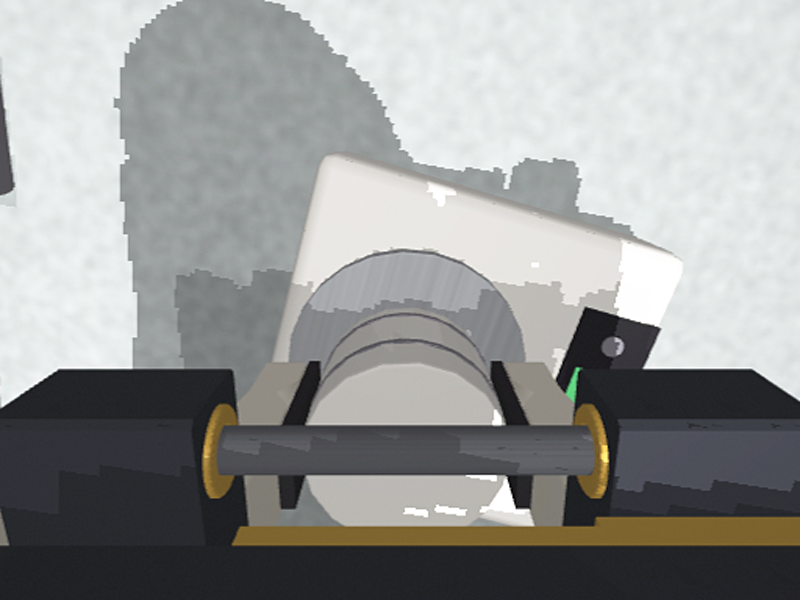

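Call:
step_arm:
  steps:
    - [[0.2,0.03,0.05],0]
    - [[0.2,0,0],0]
    - [[0.15,0,0],0]
    - [[0.1,0,0],0]
    - [[0.1,0,0],0]
    - [[0,0,0],0]
    - [[0,0,0],0]

```text
time_s: 31.6
tcp_pos: [0.6332, -0.1979, 0.0781]
eef_rot: [155.2, 90.0, -104.8]
contact_force: [-4.9, 1.7, 7.4]
gripper_width: 0.0536
```

Call:
step_arm:
  steps:
    - [[0,0,0],0]
    - [[0,0,0],0]
    - [[0,0,0],0]
    - [[0,0,0],0]
    - [[0,0,0],0]
    - [[0,0,0],0]
    - [[0,0,0],0]
    - [[0,0,0],0]
  fingers: 0

```text
time_s: 32.27
tcp_pos: [0.6334, -0.198, 0.0769]
eef_rot: [90.6, 90.0, -169.4]
contact_force: [0.3, -0.4, 0.1]
gripper_width: 0.0874
```

Call:
step_arm:
  steps:
    - [[-0.4,0,0],0]
    - [[-0.8,0,0],0]
    - [[-1,0,0],0]
    - [[-1,0,0],0]
    - [[-1,0,0],0]
    - [[-1,0,0],0]
    - [[-0.5,0,0],0]
    - [[0,0,0],0]

```text
time_s: 32.93
tcp_pos: [0.6348, -0.1982, 0.1944]
eef_rot: [-108.3, 89.7, -8.3]
contact_force: [0.3, -0.6, 0.2]
gripper_width: 0.0883
```

```bash
python3 - <<'E'
from plant import *
from h import *
st=get_state();m=camera_model("wrist");im=capture("wrist")
a=np.linspace(0,2*np.pi,73)
for r,z in((.043,.052),(.027,.097)):
  P=w2p(m,[[.6324+r*np.cos(t),-.1979+r*np.sin(t),z] for t in a])*1.5625;print(P.min(0),P.max(0))
cv2.imwrite("pics/w19.png",cv2.resize(im,(800,600),interpolation=cv2.INTER_CUBIC))
im=capture("top");cv2.imwrite("top3.png",im)
cv2.imwrite("pics/t3.png",np.vstack([crop(im,335,190,90,65,5),crop(im,285,110,90,65,5)]))
go(st,(.405,-.355,.15),phi=-168)
E
```

```text
[334.25605713 208.76632872] [493.49591444 362.39621703]
[356.12366899 257.61699357] [473.4062601  369.07567106]
t 32.93 tcp [ 0.6348 -0.1982  0.1944] phi -169.97 tilt [ 5.1e-03 -7.0e-04 -1.0e+00] w 0.0883 F [ 0.3 -0.6  0.2]
(0.405, -0.355, 0.15) units xyz [ 2.17 12.69 -5.72] rows 13
turn units -0.329
```

View pics/w19.png

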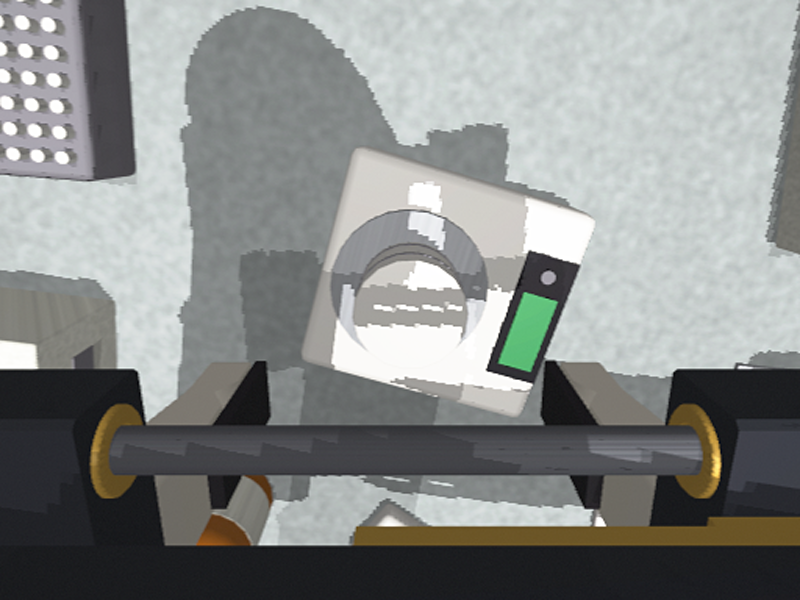

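View pics/t3.png

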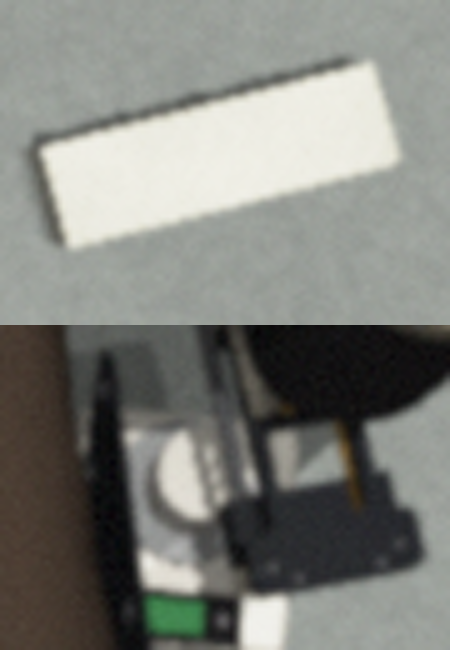

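```bash
python3 - <<'E'
from plant import *
from h import *
m=camera_model("top")
W=np.array([p2w(m,(335+a/5,190+b/5),.04) for a,b in((38,148),(372,60),(401,157),(67,248))])
e=W[0]+W[3]-W[1]-W[2];yaw=np.degrees(np.arctan2(-e[0],e[1]));c=W.mean(0)
print(c,yaw,np.linalg.norm(W-np.roll(W,1,0),axis=1))
go(get_state(),(*c[:2],.15),phi=yaw-180)
E
```

```text
[ 0.40569098 -0.35491854  0.04      ] 13.545521516335773 [0.05901844 0.20217691 0.05783501 0.20161748]
t 33.03 tcp [ 0.6332 -0.1978  0.1909] phi -170.0 tilt [ 4.e-04  4.e-04 -1.e+00] w 0.0876 F [ 0.6  0.7 -0.5]
(np.float64(0.40569097850468416), np.float64(-0.3549185396984584), 0.15) units xyz [ 2.04 12.57 -5.76] rows 13
turn units -0.592
```

Call:
step_arm:
  steps:
    - [[0,0.8,-0.4],0]
    - [[0,1,-0.45],0]
    - [[0,1,-0.45],0]
    - [[0,1,-0.45],0]
    - [[0,1,-0.45],0]
    - [[0,1,-0.45],0]
    - [[0,1,-0.45],0]
    - [[0,1,-0.45],0]
    - [[0,1,-0.45],0]
    - [[0,1,-0.45],0]
    - [[0,1,-0.45],0]
    - [[0,1,-0.45],0]
    - [[0,0.7,-0.4],-0.58]
    - [[0,0,0],0]
    - [[0,0,0],0]

```text
time_s: 34.28
tcp_pos: [0.4058, -0.3548, 0.1899]
eef_rot: [48.9, 89.9, 152.2]
contact_force: [-0.3, 0.1, -0.1]
gripper_width: 0.0877
```

```bash
python3 - <<'E'
from plant import *
from h import *
st=get_state();m=camera_model("wrist");im=capture("wrist")
go(st,(.4057,-.3549,.026),phi=-166.8)
print((w2p(m,outline(m,.4057,-.3549,13.2,.06,.2,.04))*1.5625).round())
cv2.imwrite("pics/w20.png",cv2.resize(im,(800,600),interpolation=cv2.INTER_CUBIC))
E
```

```text
t 34.28 tcp [ 0.4058 -0.3548  0.1899] phi -166.65 tilt [-1.6e-03  8.0e-04 -1.0e+00] w 0.0877 F [-0.3  0.1 -0.1]
(0.4057, -0.3549, 0.026) units xyz [ 8.2  -0.01 -0.01] rows 9
turn units 0.025
[[469.  90.]
 [349.  90.]
 [357. 442.]
 [456. 443.]]
```

View pics/w20.png

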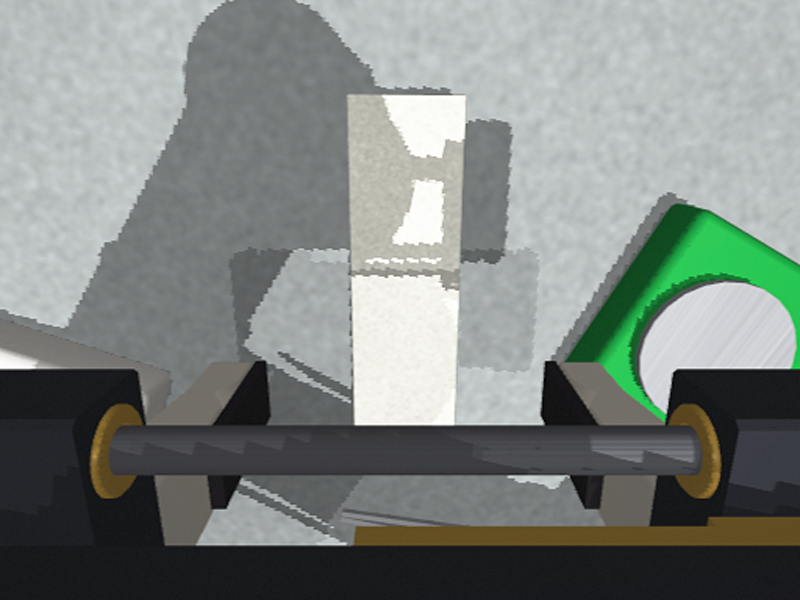

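Call:
step_arm:
  steps:
    - [[0.6,0,0],0]
    - [[1,0,0],0]
    - [[1,0,0],0]
    - [[1,0,0],0]
    - [[1,0,0],0]
    - [[0.9,0,0],0]
    - [[0.8,0,0],0]
    - [[0.7,0,0],0]
    - [[0.5,0,0],0]
    - [[0.4,0,0],0]
    - [[0.2,0,0],0]
    - [[0,0,0],0]
    - [[0,0,0],0]

```text
time_s: 35.42
tcp_pos: [0.4075, -0.3547, 0.0292]
eef_rot: [-146.4, 90.0, -42.9]
contact_force: [0.3, -0.2, 0.7]
gripper_width: 0.0874
```

```bash
python3 - <<'E'
from plant import *
from h import *
st=get_state();im=capture("wrist")
go(st,(.4057,-.3549,.026),phi=-166.8)
cv2.imwrite("pics/w21.png",cv2.resize(im,(800,600),interpolation=cv2.INTER_CUBIC))
E
```

```text
t 35.42 tcp [ 0.4075 -0.3547  0.0292] phi -166.5 tilt [ 2.e-04 -2.e-04 -1.e+00] w 0.0874 F [ 0.3 -0.2  0.7]
(0.4057, -0.3549, 0.026) units xyz [0.16 0.09 0.01] rows 1
turn units 0.049
```

View pics/w21.png

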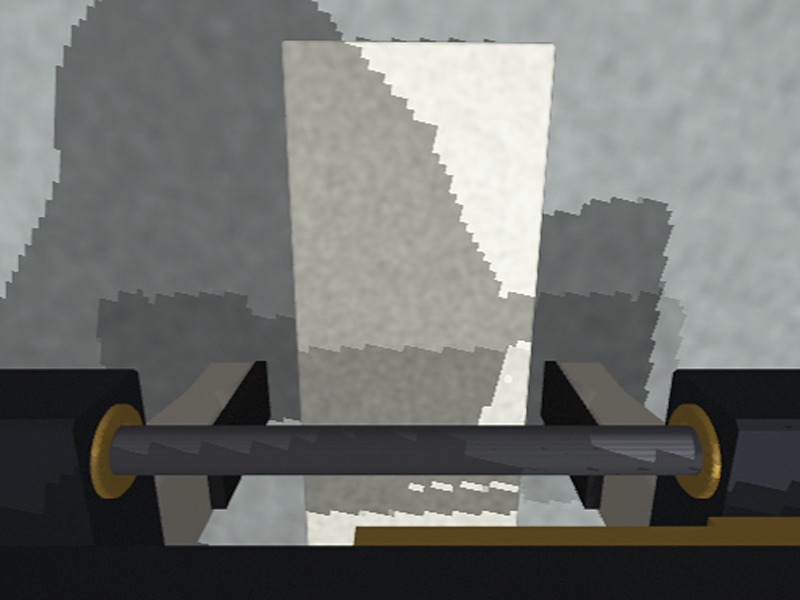

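Call:
step_arm:
  steps:
    - [[0.1,0.1,0],0.03]
    - [[0,0,0],0]
    - [[0,0,0],0]

```text
time_s: 35.72
tcp_pos: [0.4052, -0.3552, 0.0273]
eef_rot: [-122.6, 90.0, -19.4]
contact_force: [-0.2, -0.8, -0.4]
gripper_width: 0.0881
```

Call:
step_arm:
  steps:
    - [[0,0,0],0]
    - [[0,0,0],0]
    - [[0,0,0],0]
    - [[0,0,0],0]
    - [[0,0,0],0]
    - [[0,0,0],0]
    - [[0,0,0],0]
    - [[0,0,0],0]
  fingers: 1
  grip_force: 35

```text
time_s: 36.38
tcp_pos: [0.4054, -0.3551, 0.027]
eef_rot: [-127.9, 90.0, -24.6]
contact_force: [0.6, 0.3, -0.1]
gripper_width: 0.0597
```

```bash
python3 - <<'E'
from plant import *
from h import *
go(get_state())
E
```

```text
t 36.38 tcp [ 0.4054 -0.3551  0.027 ] phi -166.69 tilt [ 2.e-04 -1.e-04 -1.e+00] w 0.0597 F [ 0.6  0.3 -0.1]
```

Call:
step_arm:
  steps:
    - [[-0.2,0,0],0]
    - [[-0.5,0,0],0]
    - [[-0.8,0,0],0]
    - [[-1,0,0],0]
    - [[-1,0,0],0]
    - [[-1,0,0],0]
    - [[-1,0,0],0]
    - [[-1,0,0],0]
    - [[-0.5,0,0],0]
    - [[0,0,0],0.5]
    - [[0,0,0],0.5]
    - [[0,0,0],0.5]
    - [[0,0,0],0]
    - [[0,0,0],0]

```text
time_s: 37.55
tcp_pos: [0.4049, -0.3549, 0.1668]
eef_rot: [46.3, 90.0, 140.7]
contact_force: [-1.0, -0.9, -3.7]
gripper_width: 0.0596
```

```bash
python3 - <<'E'
from plant import *
from h import *
st=get_state();im=capture("wrist")
go(st,(.48,-.05,.16),(.434,.325,.16),phi=-175.8)
cv2.imwrite("pics/w22.png",cv2.resize(im,(800,600),interpolation=cv2.INTER_CUBIC))
E
```

```text
t 37.55 tcp [ 0.4049 -0.3549  0.1668] phi -175.61 tilt [-4.e-04  4.e-04 -1.e+00] w 0.0596 F [-1.  -0.9 -3.7]
(0.48, -0.05, 0.16) units xyz [ 0.34 -4.91 14.91] rows 15
(0.434, 0.325, 0.16) units xyz [1.000e-02 8.600e-01 1.887e+01] rows 19
turn units 0.032
```

View pics/w22.png

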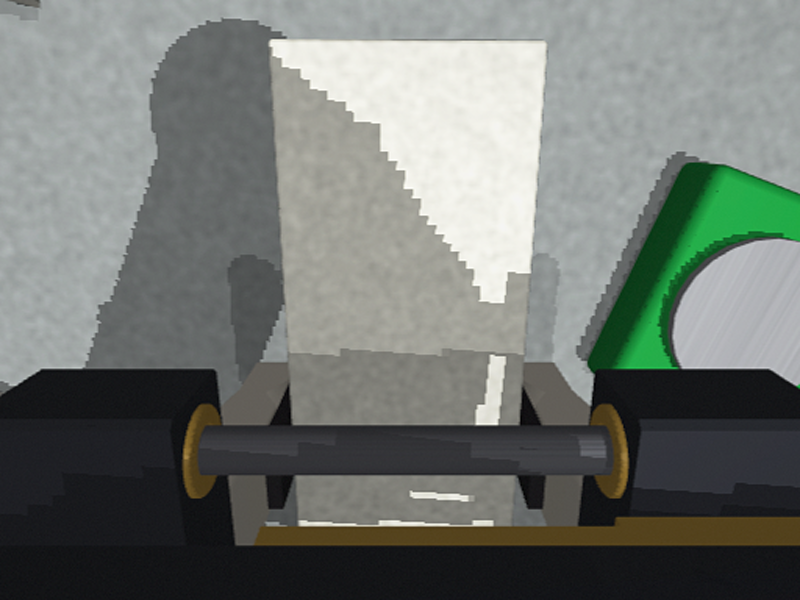

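Call:
step_arm:
  steps:
    - [[0,-0.2,0.5],0.03]
    - [[0,-0.3,0.9],0]
    - [[0,-0.33,1],0]
    - [[0,-0.33,1],0]
    - [[0,-0.33,1],0]
    - [[0,-0.33,1],0]
    - [[0,-0.33,1],0]
    - [[0,-0.33,1],0]
    - [[0,-0.33,1],0]
    - [[0,-0.33,1],0]
    - [[0,-0.33,1],0]
    - [[0,-0.33,1],0]
    - [[0,-0.33,1],0]
    - [[0,-0.33,1],0]
    - [[0,-0.33,1],0]
    - [[0,-0.11,0.5],0]
    - [[0,0,1],0]
    - [[0,0.05,1],0]
    - [[0,0.05,1],0]
    - [[0,0.05,1],0]

```text
time_s: 39.27
tcp_pos: [0.4722, 0.0297, 0.1669]
eef_rot: [99.7, 90.0, -166.1]
contact_force: [0.9, 0.5, -3.3]
gripper_width: 0.0598
```

Call:
step_arm:
  steps:
    - [[0,0.05,1],0]
    - [[0,0.05,1],0]
    - [[0,0.05,1],0]
    - [[0,0.05,1],0]
    - [[0,0.05,1],0]
    - [[0,0.05,1],0]
    - [[0,0.05,1],0]
    - [[0,0.05,1],0]
    - [[0,0.05,1],0]
    - [[0,0.05,1],0]
    - [[0,0.05,1],0]
    - [[0,0.05,0.8],0]
    - [[0,0.05,0.5],0]
    - [[0,0,0.2],0]
    - [[0,0,0],0]
    - [[0,0,0],0]

```text
time_s: 40.6
tcp_pos: [0.4416, 0.2766, 0.1668]
eef_rot: [135.9, 90.0, -130.0]
contact_force: [-0.6, -0.5, -3.4]
gripper_width: 0.0593
```

```bash
python3 - <<'E'
from plant import *
from h import *
st=get_state();m=camera_model("wrist");im=capture("wrist")
go(st,(.434,.325,.08),phi=-175.8)
p,M,ph=tool(st)
print("exp far edge",(w2p(m,[p-.013*M[:,0]-.1*M[:,2]+s*.03*M[:,1] for s in(-1,1)])*1.5625).round())
print((w2p(m,outline(m,.434,.325,4.2,.09,.23,.004))*1.5625).round())
cv2.imwrite("pics/w23.png",cv2.resize(im,(800,600),interpolation=cv2.INTER_CUBIC))
E
```

```text
t 40.6 tcp [0.4416 0.2766 0.1668] phi -175.87 tilt [-5.e-04 -6.e-04 -1.e+00] w 0.0593 F [-0.6 -0.5 -3.4]
(0.434, 0.325, 0.08) units xyz [4.34 0.2  2.44] rows 5
turn units -0.011
exp far edge [[271.  27.]
 [555.  27.]]
[[499. 159.]
 [333. 159.]
 [346. 517.]
 [482. 517.]]
```

View pics/w23.png

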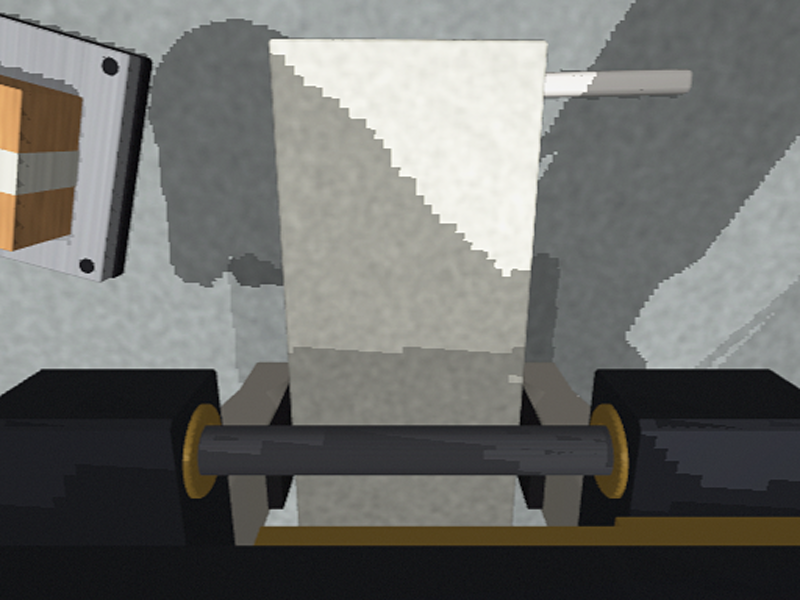

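Call:
step_arm:
  steps:
    - [[0,0.1,0.7],0]
    - [[0,0.1,0.9],0]
    - [[0.4,0,0.5],0]
    - [[0.8,0,0.26],0]
    - [[0.9,0,0],0]
    - [[0.9,0,0],0]
    - [[0.8,0,0],0]
    - [[0.5,0,0],0]
    - [[0.4,0,0],0]
    - [[0,0,0],0]
    - [[0,0,0],0]

```text
time_s: 41.57
tcp_pos: [0.4346, 0.3239, 0.0729]
eef_rot: [169.4, 90.0, -96.5]
contact_force: [1.0, 0.2, -3.9]
gripper_width: 0.0597
```

```bash
python3 - <<'E'
from plant import *
from h import *
st=get_state();m=camera_model("wrist");im=capture("wrist")
go(st,(.434,.323,.031),phi=-175.8)
print((w2p(m,outline(m,.434,.325,4.2,.09,.23,.004))*1.5625).round())
cv2.imwrite("pics/w24.png",cv2.resize(im,(800,600),interpolation=cv2.INTER_CUBIC))
cv2.imwrite("pics/t24.png",crop(capture("top"),90,180,120,80,6))
cv2.imwrite("pics/s24.png",crop(capture("side"),160,110,120,90,6))
E
```

```text
t 41.57 tcp [0.4346 0.3239 0.0729] phi -175.87 tilt [-0.e+00 -4.e-04 -1.e+00] w 0.0597 F [ 1.   0.2 -3.9]
(0.434, 0.323, 0.031) units xyz [ 2.1   0.04 -0.04] rows 3
turn units -0.012
[[540.  29.]
 [283.  29.]
 [314. 566.]
 [505. 566.]]
```

View pics/w24.png

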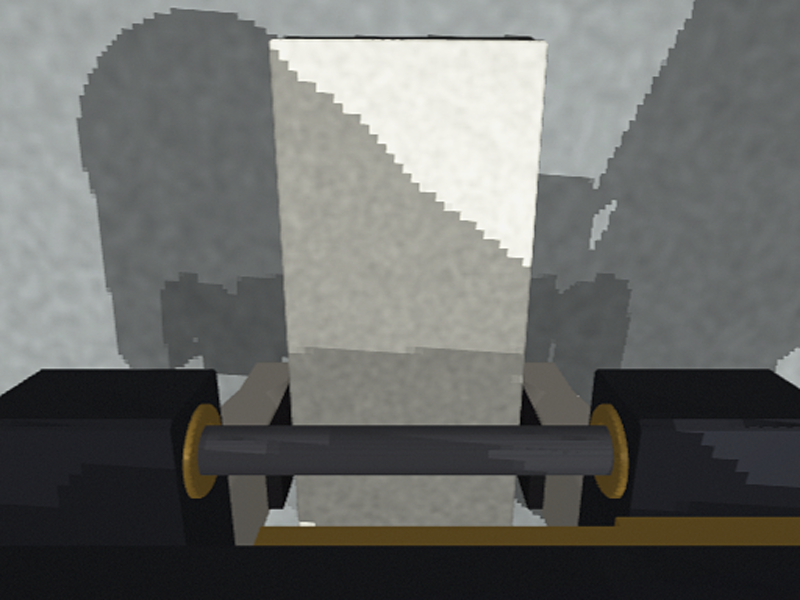

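View pics/s24.png

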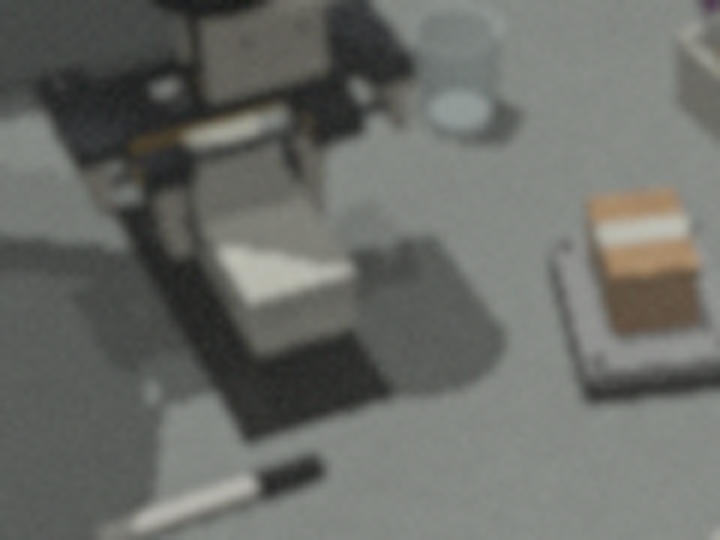

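View pics/t24.png

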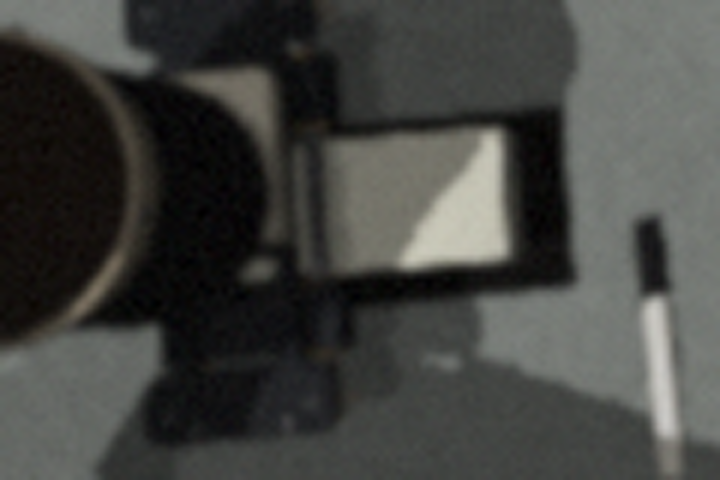

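Call:
step_arm:
  steps:
    - [[0.5,0.03,0],0]
    - [[0.6,0,0],0]
    - [[0.4,0,0],0]
    - [[0.2,0,0],0]
    - [[0,0,0],0]
    - [[0,0,0],0]

```text
time_s: 42.22
tcp_pos: [0.4339, 0.3239, 0.0388]
eef_rot: [157.4, 90.0, -108.5]
contact_force: [1.4, 0.3, -2.6]
gripper_width: 0.0599
```

```bash
python3 - <<'E'
from plant import *
from h import *
st=get_state();m=camera_model("wrist");im=capture("wrist")
go(st,(.434,.323,.031),phi=-175.8)
print((w2p(m,outline(m,.434,.325,4.2,.09,.23,.004))*1.5625).round())
cv2.imwrite("pics/w25.png",cv2.resize(im,(800,600),interpolation=cv2.INTER_CUBIC))
E
```

```text
t 42.22 tcp [0.4339 0.3239 0.0388] phi -175.86 tilt [-2.e-04 -5.e-04 -1.e+00] w 0.0599 F [ 1.4  0.3 -2.6]
(0.434, 0.323, 0.031) units xyz [ 0.39 -0.   -0.05] rows 1
turn units -0.01
[[566.   6.]
 [254.   6.]
 [299. 629.]
 [518. 629.]]
```

View pics/w25.png

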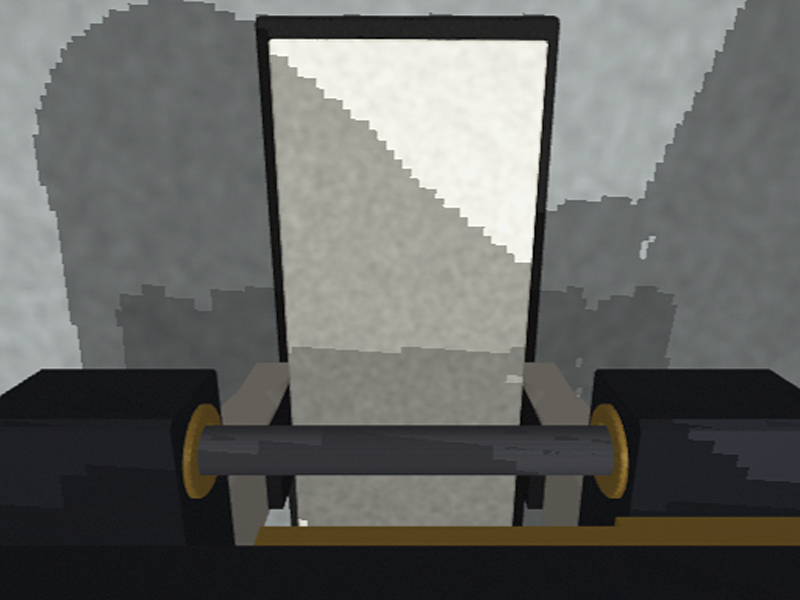

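Call:
step_arm:
  steps:
    - [[0.15,0,-0.03],0]
    - [[0.12,0,0],0]
    - [[0.1,0,0],0]
    - [[0.06,0,0],0]
    - [[0,0,0],0]
    - [[0,0,0],0]

```text
time_s: 42.77
tcp_pos: [0.4339, 0.3233, 0.031]
eef_rot: [-60.3, 90.0, 33.9]
contact_force: [-2.8, -0.8, 4.4]
gripper_width: 0.0596
```

Call:
step_arm:
  steps:
    - [[0,0,0],0]
    - [[0,0,0],0]
    - [[0,0,0],0]
    - [[0,0,0],0]
    - [[0,0,0],0]
    - [[0,0,0],0]
    - [[0,0,0],0]
    - [[0,0,0],0]
  fingers: 0

```text
time_s: 43.43
tcp_pos: [0.4339, 0.3233, 0.0303]
eef_rot: [152.6, 90.0, -113.3]
contact_force: [-0.2, 0.1, -0.3]
gripper_width: 0.0877
```

Call:
step_arm:
  steps:
    - [[-0.4,0,0],0]
    - [[-0.8,0,0],0]
    - [[-1,0,0],0]
    - [[-1,0,0],0]
    - [[-1,0,0],0]
    - [[-1,0,0],0]
    - [[-1,0,0],0]
    - [[-1,0,0],0]
    - [[-1,0,0],0]
    - [[-0.5,0,0],0]
    - [[0,0,0],0]
    - [[0,0,0],0]

```text
time_s: 44.43
tcp_pos: [0.4338, 0.3234, 0.2046]
eef_rot: [-20.3, 89.9, 73.9]
contact_force: [-0.5, -0.1, -1.1]
gripper_width: 0.0879
```

```bash
python3 - <<'E'
from plant import *
from h import *
st=get_state();im=capture("wrist");go(st)
cv2.imwrite("pics/w26.png",cv2.resize(im,(800,600),interpolation=cv2.INTER_CUBIC))
cv2.imwrite("pics/t26.png",cv2.resize(capture("top"),(800,600),interpolation=cv2.INTER_CUBIC))
cv2.imwrite("pics/s26.png",cv2.resize(capture("side"),(800,600),interpolation=cv2.INTER_CUBIC))
E
```

```text
t 44.43 tcp [0.4338 0.3234 0.2046] phi -175.88 tilt [ 3.0e-04  1.1e-03 -1.0e+00] w 0.0879 F [-0.5 -0.1 -1.1]
```

View pics/w26.png

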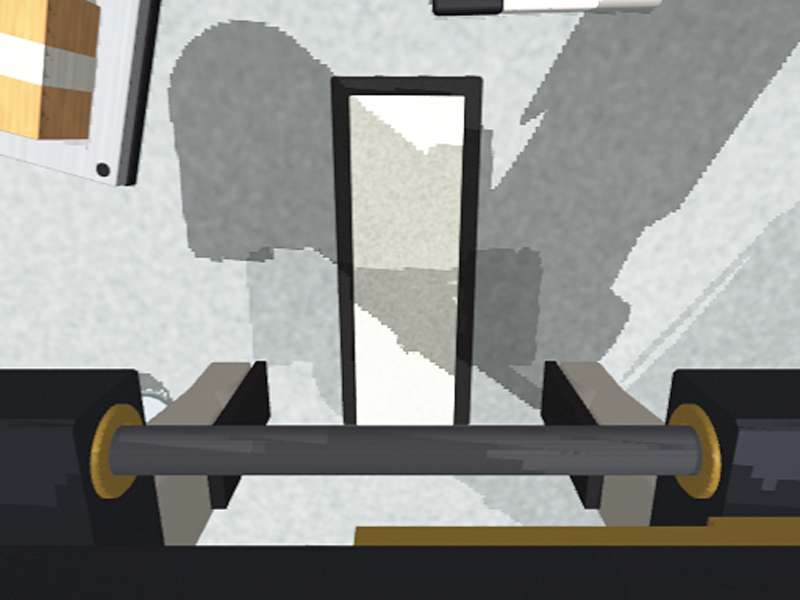

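View pics/s26.png

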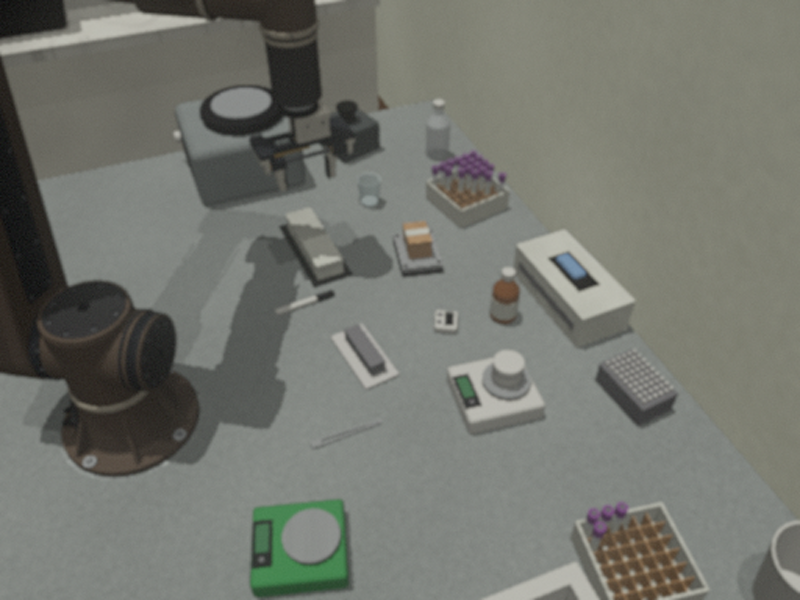

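View pics/t26.png

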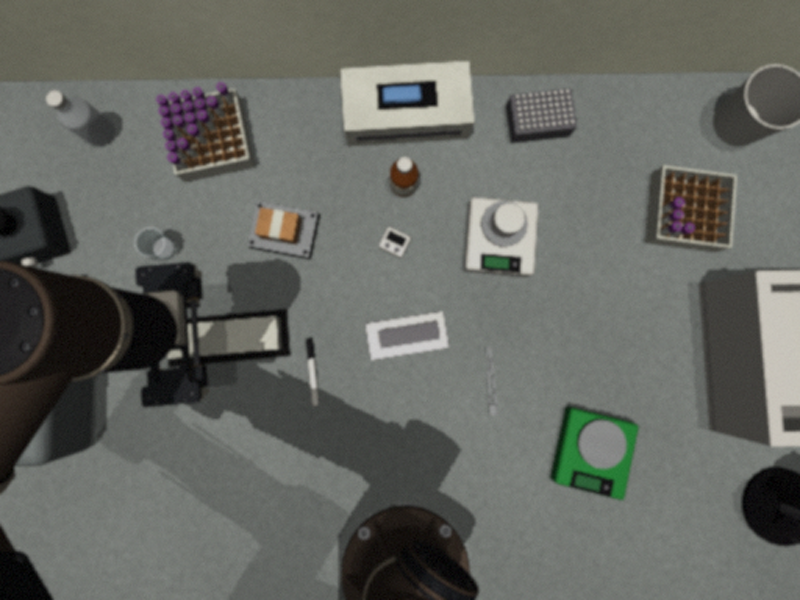

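```bash
python3 - <<'E'
from plant import *
from h import *
im=capture("top");cv2.imwrite("pics/t27.png",np.hstack([crop(im,150,120,62,50,6),crop(im,295,120,62,50,6)]))
E
```

```text
(no output)
```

View pics/t27.png

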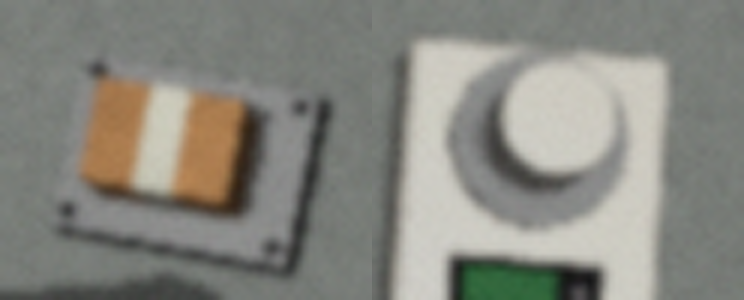

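```bash
python3 - <<'E'
from plant import *
from h import *
m=camera_model("top")
f=lambda ox,a,b,z:p2w(m,(ox+a/6,120+b/6),z)
print("carton-plate mm",(f(150,165,144,.07)-f(150,184,158,.025))*1e3)
print("tub-pan mm",(f(295,186,117,.097)-f(295,166,138,.052))*1e3)
E
```

```text
carton-plate mm [-3.15451761 -0.07726398 45.        ]
tub-pan mm [-0.43079406 -0.12899178 45.        ]
```

All four are well within tolerance, so I'm handing in.

```bash
python3 - <<'E'
from plant import *
print(close_job()); 
E
```

```text
the job is handed in; nothing more can be done
None
```

I took the stack apart from the top down: slide case onto the tile, carton onto the cold plate, tub onto the balance pan, then the long box onto the mat. Each was lowered until it touched, then released, and I handed in at about 45 s of the 128 s allowed. The hand-in reports no verdict, so the results below are my own measurements.

| Container | Last check before hand-in | Limit |
|---|---|---|
| Slide case | about 3 mm off the tile centre, in line (wrist picture) | 15 mm |
| Carton | about 3 mm off the cold plate centre, in line (top camera) | 15 mm |
| Tub | within 1 mm of the pan centre (top camera) | 13 mm |
| Long box | even margins along the sides and the near end of the mat; the far end was hidden by the gripper | 15 mm |

- **Final state:** all four looked upright in the side view. The gripper was open and clear at z = 0.20 m, with about zero contact force. The amber bottle looked unmoved in the first and last top pictures.
- **Disagreements:** the wrist and top cameras differed by about 2–3 mm throughout. I split the difference and centred by eye on the fingers just before each placement.

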